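# Sieve the locker takings: shake the small coins out from among the key discs

## Task

The sieve on the counter holds what came out of the lockers: four small coins mixed with three large key discs. Pick it up by its handle, carry it level without spilling anything and lower it between the walls of the steel sorting box until it sits lightly on the two ledges inside; then, still holding it there with a light hand, shake it side to side along the box until all four coins have dropped through. Feel your way and never drop the sieve, lean or bang hard on the box or shove it along the counter; leave the sieve sitting in the box with the discs in it, let go, and leave the other things on the counter alone.

Things in the scene. Friction and masses are not known exactly. Their poses are not given: they have to be found in the camera images.
- sieve_grip (a point): Centre of the sieve's fixed bow handle, 100 mm above the sieve's underside. Its black grip bar runs along the sieve's x: 120 mm long, 14 mm thick along y, 18 mm high; a flat upright at each end (26 mm wide along y) goes down to the middle of a long side wall. Take the bar from above at its middle, closing along the sieve's y; then nothing else is near the fingers.
- sieve_foot (a point): Middle of the sieve's underside; z up. The sieve is an aluminium tray 120 mm wide (x) by 160 mm long (y), 36 mm high to its rim, about 0.4 kg plus 0.15 kg of contents. Under each long side (x = +-57.5 mm) a smooth plastic runner 5 mm wide, 8 mm high, runs the whole 160 mm: it stands on these. Walls 4 mm thick.
- sieve_screen (a point): Middle of the top of the sieve's perforated floor (3 mm thick, 11 mm above the underside). Holes about 30 mm (x) by 26 mm (y) in four staggered rows; 10 mm wide bars along x between the rows at y = -36, 0, 36 mm, where the coins lie at first. A coin drops after sliding about 10 mm along y. Friction is about 0.25: contents slide only when the sieve is jerked or stopped short by over 2.5 m/s2.
- box_seat (a point): Middle of the sorting box at the middle setting of its two ledges, 46 mm above the counter; z up. The ledges, 7 mm wide along the long walls (box y), are both clamped up to 10 mm higher or lower than this point: find them by feel and rest on them lightly (under 15 N, weight included). The sieve's runners sit on them, sieve y along box y: 2 mm of play each way in x, 15 mm of travel each way in y to the end walls.
- box_rim (a point): Middle of the sorting box's mouth at rim height, 70 mm above the counter. Sheet steel, about 1.7 kg, on rubber feet, inside 124 mm wide (x), 190 mm long (y), floor 10 mm above the counter, walls 4 mm. The rim has no lead-in: a runner that catches on it stops the sieve 14 to 34 mm too high and must be moved over by feel. All is rigid: touch down at 10 mm/s or less; going on 5 mm too far gives over 40 N.
- coin1_mid (a point): Centre of a small brass coin, 20 mm across, 4 mm thick, 11 g. Starts lying flat in the sieve.
- coin2_mid (a point): Centre of a small brass coin, 20 mm across, 4 mm thick, 11 g. Starts lying flat in the sieve.
- coin3_mid (a point): Centre of a small brass coin, 20 mm across, 4 mm thick, 11 g. Starts lying flat in the sieve.
- coin4_mid (a point): Centre of a small brass coin, 20 mm across, 4 mm thick, 11 g. Starts lying flat in the sieve.
- disc1_mid (a point): Centre of a large brass key disc, 38 mm across, 4 mm thick, 36 g, too big for the holes. Starts lying flat in the sieve.
- disc2_mid (a point): Centre of a large brass key disc, 38 mm across, 4 mm thick, 36 g, too big for the holes. Starts lying flat in the sieve.
- disc3_mid (a point): Centre of a large brass key disc, 38 mm across, 4 mm thick, 36 g, too big for the holes. Starts lying flat in the sieve.
- stapler_mid (a point): Bystander, to be left alone: black stapler, 135 x 36 x 52 mm, standing between the sieve and the box; this is its centre.
- padlock_mid (a point): Bystander, to be left alone: brass padlock lying flat, 42 x 75 x 22 mm; this is its centre.
- bell_mid (a point): Bystander, to be left alone: steel counter bell, 86 mm across, 58 mm high; this is its centre.
- sanitiser_mid (a point): Bystander, to be left alone: pump bottle of hand sanitiser, 52 x 70 mm, 169 mm high; this is its centre.
- tissues_mid (a point): Bystander, to be left alone: box of tissues, 115 x 225 x 65 mm; this is its centre.
There are look-alikes about, which are no part of the job. Leave any pink look-alike of the part that bears disc1_mid alone. What is shaped like the part that bears sieve_grip but pink is not meant.

How it is judged:
On the way, in this order (a step that is already met when the one before it is completed fails the run):
1. the sieve sits lightly (0.5 to 15 N) on the two ledges of the box, between its walls, with the discs in it (z of sieve_foot in the frame of box_seat between -0.0115 and 0.0115 m and contact force between sieve and box between 0.5 and 15 N and x of sieve_foot in the frame of box_seat between -0.004 and 0.004 m and y of sieve_foot in the frame of box_seat between -0.018 and 0.018 m and angle between sieve_foot's own z axis and vertical below 0.04 rad and angle between the y axis of sieve_foot and the y axis of box_seat, either way round below 0.08 rad and z of disc1_mid in the frame of sieve_foot between 0.01 and 0.034 m and x of disc1_mid in the frame of sieve_foot between -0.056 and 0.056 m and y of disc1_mid in the frame of sieve_foot between -0.076 and 0.076 m and z of disc2_mid in the frame of sieve_foot between 0.01 and 0.034 m and x of disc2_mid in the frame of sieve_foot between -0.056 and 0.056 m and y of disc2_mid in the frame of sieve_foot between -0.076 and 0.076 m and z of disc3_mid in the frame of sieve_foot between 0.01 and 0.034 m and x of disc3_mid in the frame of sieve_foot between -0.056 and 0.056 m and y of disc3_mid in the frame of sieve_foot between -0.076 and 0.076 m), for 0.2 s.
2. all four coins have dropped through into the box while the sieve stayed on the ledges (all of step 1 and z of each of coin1_mid, coin2_mid, coin3_mid, coin4_mid in the frame of box_seat below -0.014 m and x of coin1_mid in the frame of box_seat between -0.062 and 0.062 m and y of coin1_mid in the frame of box_seat between -0.095 and 0.095 m and x of coin2_mid in the frame of box_seat between -0.062 and 0.062 m and y of coin2_mid in the frame of box_seat between -0.095 and 0.095 m and x of coin3_mid in the frame of box_seat between -0.062 and 0.062 m and y of coin3_mid in the frame of box_seat between -0.095 and 0.095 m and x of coin4_mid in the frame of box_seat between -0.062 and 0.062 m and y of coin4_mid in the frame of box_seat between -0.095 and 0.095 m), for 0.2 s.
At the end, for the whole second after the job is handed in: The sieve rests on the box's ledges (at whatever height they are set, with 0.5 to 15 N on them, within 4 mm of the middle across the box and 18 mm along it, level within 0.04 rad), at rest and let go; all four coins are in the box below the sieve; all three discs are still in the sieve (all of step 2 and linear speed of sieve below 0.02 m/s and contact force between the fingers and sieve below 0.05 N); the robot touches nothing.
It fails at once if the sieve pressed or banged on the box with more than 40 N (contact force between sieve and box above 40 N).
It fails at once if the sieve dropped (falling freely faster than 0.2 m/s) (linear speed of sieve above 0.2 m/s and contact force between the fingers and sieve below 0.05 N).
It fails at once if a coin or disc spilled on the counter (height (world z) of any of coin1_mid, coin2_mid, coin3_mid, coin4_mid, disc1_mid, disc2_mid, disc3_mid below 0.006 m).
It fails at once if the sieve lifted up off the ledges and nearly out of the box (more than 16 mm above their middle setting) when a coin had already dropped into the box (z of sieve_foot in the frame of box_seat above 0.016 m and ((z of coin1_mid in the frame of box_seat below -0.014 m and x of coin1_mid in the frame of box_seat between -0.062 and 0.062 m and y of coin1_mid in the frame of box_seat between -0.095 and 0.095 m) or (z of coin2_mid in the frame of box_seat below -0.014 m and x of coin2_mid in the frame of box_seat between -0.062 and 0.062 m and y of coin2_mid in the frame of box_seat between -0.095 and 0.095 m) or (z of coin3_mid in the frame of box_seat below -0.014 m and x of coin3_mid in the frame of box_seat between -0.062 and 0.062 m and y of coin3_mid in the frame of box_seat between -0.095 and 0.095 m) or (z of coin4_mid in the frame of box_seat below -0.014 m and x of coin4_mid in the frame of box_seat between -0.062 and 0.062 m and y of coin4_mid in the frame of box_seat between -0.095 and 0.095 m))).
It fails at once if the box or another thing on the counter shoved more than 25 mm from its place (distance of any of box_seat, stapler_mid, padlock_mid, bell_mid, sanitiser_mid, tissues_mid from where it was at the start of the episode above 0.025 m).
It also fails if it takes over 64 s, if anything falls off the work surface, if the arm or the gripper's body presses on something with over 40 N, if the wrist force passes 120 N, or if a joint passes its speed limit or range.

## Robot

A 6-joint arm with a two-finger parallel gripper is mounted at the origin on the work surface. World frame = base frame: x ahead of the robot, y to its left, z up, the work surface at z = 0. Lengths are in m, angles in rad, forces in N, time in s.
With the tool pointing down it reaches from about 0.3 to 0.875 m from the base axis. Payload 4.2 kg.
Tool frame: the origin (TCP) lies at the very end of the fingers, on their centre line; the grasp point (between the pads) lies 19 mm behind it (arm.grip_point_offset is the distance from the TCP to the grasp point, in m); z points along the fingers, y is the direction in which the jaws open and shut (so a half turn about z gives the same grasp; the last joint's range is limited). The gripper opens to 85 mm and grips with 20 to 120 N. Pads are 22 mm wide; open, the fingers measure 114 mm over their backs; the gripper's body (76 mm by 85 mm) begins 54 mm behind the grasp point. The pads swing forward as they close: fully open they stand 13 mm farther back than shut.
Start: joints at [-1.179, 0.32, 1.565, -0, 1.257, -0.02], TCP at [0.23, -0.527, 0.231] pointing down, gripper open.
Joint ranges: [-3.11, 3.11], [-0.84, 2.01], [0.21, 2.61], [-1.34, 4.49], [0.05, 2.63], [-2.56, 2.56]. Speed limits (rad/s): [2.57, 2.57, 3.14, 3.14, 3.14, 3.14].

## Interface

Orientations are given as a unit quaternion [w, x, y, z].
In Python, from bench import arm, optics gives the robot as it stands.
- The arm moves only by the shell command python3 -m creep 'ROWS'. ROWS is JSON, a list of rows, each an object with "fingers": the gripper command: -1 is fully open, 1 is shut, values between are in proportion; "delta_pos": the shift along the world's x, y, z in m, a list of three; "twist": the turn, a rotation vector about the world's x, y, z in degrees, a list of three. A call has 1 to 20 rows; each row shifts and turns the pose as measured when the row begins; what a row does not reach is not made up. A row lasts 1/8 s, in which the tool goes at most 62.5 mm and 10.7 degrees, less where a joint would pass 70% of its speed; a pose out of reach is approached as far as the arm can. A call with a gripper value outside its range is refused whole. The fingers move at their own pace and stop on an object; the grip force is fixed at half the most. Time passes only in rows, so rows that do not move let the fingers close. It gives the time, the measured TCP pose, the force and the opening at its end, in the units of the state.
- arm.get_state(): the state, without advancing time (a new reading comes with each control period).
- optics.grab_frame(name): name is "side" or "top" or "wrist"; returns a dict with "img" (384x512x3 uint8, red, green, blue), "fx", "fy", "cx", "cy" (pixels), "R" (3x3) and "t" (3): a world point X has camera coordinates R X + t; the wrist camera has in their place "tool_from_camera" (4x4, takes a point from camera to tool coordinates, whose origin is the TCP and whose axes are the flange's). Camera axes: x right, y down, z forward; pixel columns grow to the right and rows downward; lengths in m; the calibration is good to about 2 mm. A picture is of the moment at which its call begins: read the wrist's pose just before it. There is no depth.
- arm.sign_off(): hands the job in, once; it reports no verdict.
The state is a dict: "time_s": time; "qpos": joint angles; "joint_vel": joint speeds; "joint_torque": joint torques, N m; "tcp_pos": TCP position; "tool_rot": TCP orientation; "ft_force": force on the tool from outside, world axes, zero at the start; "torque": the same for the moment, N m; "width": finger opening in m.
Only numpy, scipy, OpenCV 4.12 (cv2) and the standard library are available. Lean on these libraries where they do the work, as an engineer would, in place of code of your own. Each camera call takes 0.05 s, during which the arm holds its last target.

## Working session

There is one attempt and no reset: what is moved stays moved. The work goes in short steps, Python scripts to look and compute and a shell command to move; the robot and the scene stay as the last step left them, time stands still between calls to the robot, and variables do not carry over. Pictures are saved under pics/ and viewed, and the job is handed in when it is done.

```bash
ls; mkdir -p pics; python3 - <<'E'
from bench import arm, optics
import cv2
print(arm.get_state(), arm.grip_point_offset)
for n in ["top","side","wrist"]:
    f=optics.grab_frame(n); cv2.imwrite(f"pics/{n}0.png",f["img"][:,:,::-1])
    print(n,{k:v for k,v in f.items() if k!="img"})
E
```

```text
pics
{'time_s': 0.0, 'qpos': array([-1.17898387e+00,  3.20297948e-01,  1.56570976e+00, -2.23554478e-05,
        1.25739063e+00, -2.00001253e-02]), 'joint_vel': array([-0.00062596,  0.00030915,  0.00047238,  0.00114799, -0.00163   ,
        0.00022187]), 'joint_torque': array([-1.92769869e-03, -4.15530038e+01, -2.34166574e+01, -3.37587221e-05,
        8.28802586e-03, -4.15014327e-06]), 'tcp_pos': array([ 0.22996328, -0.52647802,  0.23046685]), 'tool_rot': array([-8.85321841e-04,  9.78874986e-01,  2.04457691e-01, -1.77325984e-04]), 'ft_force': array([ 0.08890165, -0.81779442,  0.47222568]), 'torque': array([-0.00704287,  0.00734827, -0.04553517]), 'width': 0.08531793072313985} 0.0187
top {'fx': 417.10419486665825, 'fy': 417.10419486665825, 'cx': 252.30784436081197, 'cy': 187.4465036390903, 'R': array([[ 0.01767019, -0.9998137 , -0.00776767],
       [-0.9761112 , -0.01556762, -0.2167131 ],
       [ 0.2165518 ,  0.01141147, -0.97620443]]), 't': array([0.11787563, 0.51820883, 1.04882996])}
side {'fx': 491.17839911557996, 'fy': 491.17839911557996, 'cx': 260.4824314372155, 'cy': 194.00358216622536, 'R': array([[-0.80382035, -0.59456394,  0.01914569],
       [-0.46550807,  0.60865311, -0.64252909],
       [ 0.37037154, -0.52539043, -0.76602207]]), 't': array([0.48740271, 0.23526106, 1.56797591])}
wrist {'fx': 271.63439872649286, 'fy': 271.63439872649286, 'cx': 257.8885105170221, 'cy': 188.32368567494188, 'tool_from_camera': array([[-5.72536909e-04, -9.44574708e-01, -3.28296044e-01,
         8.48418868e-02],
       [ 9.99999675e-01, -7.27134578e-04,  3.48149822e-04,
        -4.81092889e-04],
       [-5.67568922e-04, -3.28295738e-01,  9.44574818e-01,
        -1.42639228e-01],
       [ 0.00000000e+00,  0.00000000e+00,  0.00000000e+00,
         1.00000000e+00]])}
```

View pics/top0.png

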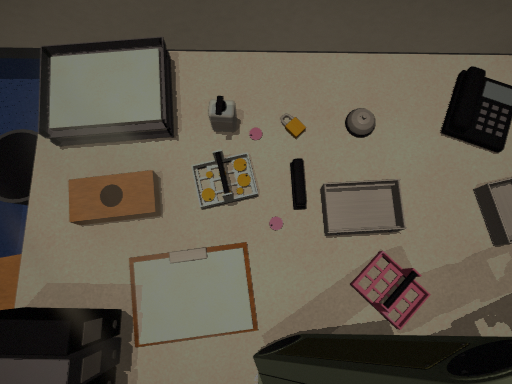

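View pics/side0.png

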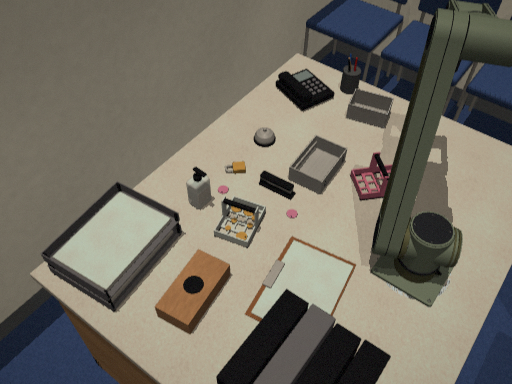

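View pics/wrist0.png

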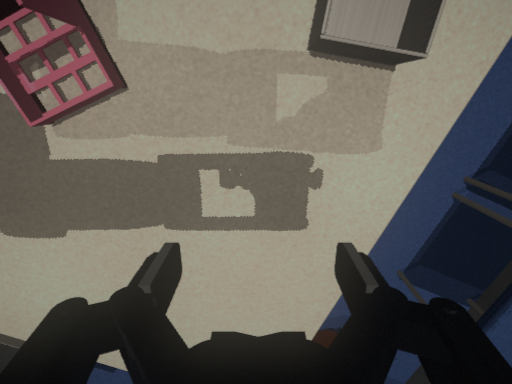

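The top view shows the sieve at about (226,180), the stapler at (298,184) and the sorting box at (362,208). The pink look-alike is at (390,288). I'll zoom in to get edges.

```bash
cat > h.py <<'E'
import numpy as np, cv2
from scipy.spatial.transform import Rotation as Rn
from bench import arm, optics
def ray(f,u,v):
    d=np.array([(u-f["cx"])/f["fx"],(v-f["cy"])/f["fy"],1.]); R,t=f["R"],f["t"]
    return -R.T@t, R.T@d
def plane(f,u,v,z):
    o,d=ray(f,u,v); return o+d*(z-o[2])/d[2]
def proj(f,X):
    c=f["R"]@np.asarray(X,float)+f["t"]; return np.array([f["fx"]*c[0]/c[2]+f["cx"],f["fy"]*c[1]/c[2]+f["cy"]])
def wristf():
    s=arm.get_state(); f=optics.grab_frame("wrist")
    q=s["tool_rot"]; T=np.eye(4); T[:3,:3]=Rn.from_quat([q[1],q[2],q[3],q[0]]).as_matrix(); T[:3,3]=s["tcp_pos"]
    C=np.linalg.inv(T@f["tool_from_camera"]); f["R"]=C[:3,:3]; f["t"]=C[:3,3]; return f,s
def yaw(s=None):
    s=s or arm.get_state(); q=s["tool_rot"]; M=Rn.from_quat([q[1],q[2],q[3],q[0]]).as_matrix(); return M
E
python3 - <<'E'
from h import *
im=cv2.imread("pics/top0.png")
cv2.imwrite("pics/t0a.png",cv2.resize(im[140:220,185:270],None,fx=7,fy=7,interpolation=cv2.INTER_CUBIC))
cv2.imwrite("pics/t0b.png",cv2.resize(im[170:245,310:415],None,fx=7,fy=7,interpolation=cv2.INTER_CUBIC))
E
```

```text
(no output)
```

View pics/t0a.png

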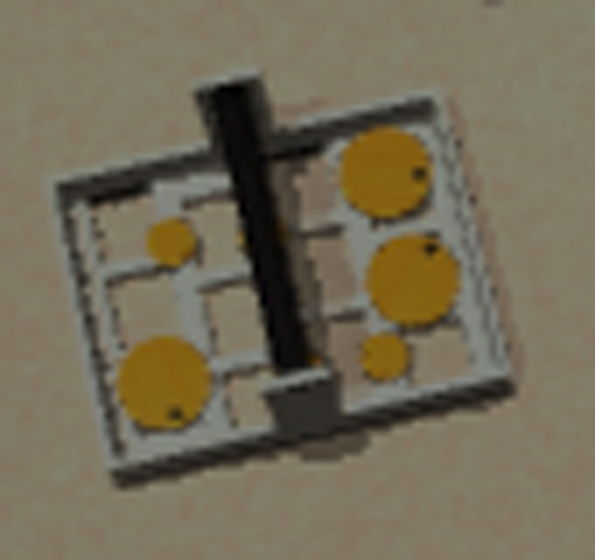

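View pics/t0b.png

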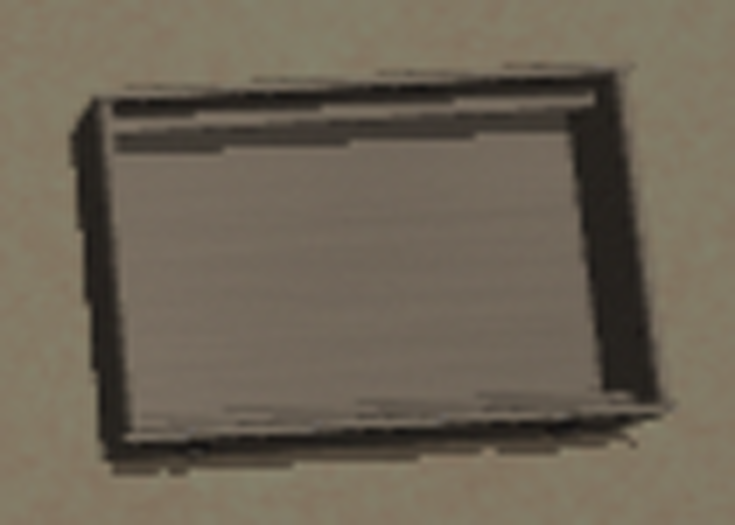

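The sieve rim corners in the crop are about (58,185), (435,95), (512,378), (115,468). The box rim's outer corners are about (100,98), (615,72), (660,408), (122,438).

```bash
cat > m0.py <<'E'
from h import *
f=optics.grab_frame("top")
def P(x,y,ox,oy,z): return plane(f,ox+(x+.5)/7-.5,oy+(y+.5)/7-.5,z)
def rep(c,n):
    print(n,"centre",c.mean(0).round(4),"sides",[round(float(np.linalg.norm(c[i]-c[(i+1)%4])),4) for i in range(4)])
    e=[c[0]-c[1],c[3]-c[2]]; print(" long axis yaw-of-y deg",[round(float(np.degrees(np.arctan2(-v[0],v[1]))),2) for v in e])
    e=[c[0]-c[3],c[1]-c[2]]; print(" x axis yaw",[round(float(np.degrees(np.arctan2(v[1],v[0]))),2) for v in e])
rep(np.array([P(x,y,185,140,.036) for x,y in [(58,185),(435,95),(512,378),(115,468)]]),"sieve")
rep(np.array([P(x,y,310,170,.07) for x,y in [(100,98),(615,72),(660,408),(122,438)]]),"box")
a,b=P(230,82,185,140,.109),P(292,372,185,140,.109); print("bar",a,b,(a+b)/2)
print("stapler",plane(f,298,159,.052),plane(f,298,208,.052))
print(yaw())
E
python3 m0.py
```

```text
sieve centre [0.5417 0.2025 0.036 ] sides [0.1518, 0.1176, 0.156, 0.1151]
 long axis yaw-of-y deg [14.88, 13.95]
 x axis yaw [13.72, 15.78]
box centre [ 0.4699 -0.1612  0.07  ] sides [0.1934, 0.1265, 0.1971, 0.1275]
 long axis yaw-of-y deg [3.87, 4.15]
 x axis yaw [2.49, 4.14]
bar [0.59866002 0.21750413 0.109     ] [0.49004594 0.19127612 0.109     ] [0.54435298 0.20439012 0.109     ]
stapler [0.59806081 0.00451289 0.052     ] [0.46380293 0.00532458 0.052     ]
[[ 9.16397130e-01  4.00270084e-01 -3.98636915e-04]
 [ 4.00270282e-01 -9.16396614e-01  9.73093991e-04]
 [ 2.41908944e-05 -1.05130305e-03 -9.99999447e-01]]
```

```bash
python3 -m creep '[{"fingers":-1,"delta_pos":[0.024,0.055,0.003],"twist":[0,0,-0.7]},{"fingers":-1,"delta_pos":[0.024,0.055,0.003],"twist":[0,0,-0.7]},{"fingers":-1,"delta_pos":[0.024,0.055,0.003],"twist":[0,0,-0.7]},{"fingers":-1,"delta_pos":[0.024,0.055,0.003],"twist":[0,0,-0.7]},{"fingers":-1,"delta_pos":[0.024,0.055,0.003],"twist":[0,0,-0.7]},{"fingers":-1,"delta_pos":[0.024,0.055,0],"twist":[0,0,-0.7]},{"fingers":-1,"delta_pos":[0.024,0.055,0],"twist":[0,0,-0.7]},{"fingers":-1,"delta_pos":[0.024,0.055,0],"twist":[0,0,-0.7]},{"fingers":-1,"delta_pos":[0.024,0.055,0],"twist":[0,0,-0.7]},{"fingers":-1,"delta_pos":[0.024,0.055,0],"twist":[0,0,-0.7]},{"fingers":-1,"delta_pos":[0.024,0.055,0],"twist":[0,0,-0.7]},{"fingers":-1,"delta_pos":[0.024,0.055,0],"twist":[0,0,-0.7]},{"fingers":-1,"delta_pos":[0.024,0.055,0],"twist":[0,0,-0.7]},{"fingers":-1,"delta_pos":[0,0,0],"twist":[0,0,0]}]'
```

```text
time_s: 1.95
tcp_pos: [0.5477, 0.212, 0.244]
tool_rot: [0.001, 0.993, 0.122, 0.002]
ft_force: [-0.4, -0.3, 0.6]
width: 0.0856
```

```bash
python3 - <<'E'
from h import *
f,s=wristf(); cv2.imwrite("pics/w1.png",f["img"][:,:,::-1])
f2=optics.grab_frame("side"); cv2.imwrite("pics/s1.png",f2["img"][:,:,::-1])
print(s["tcp_pos"],yaw(s).round(4), s["qpos"])
E
```

```text
[0.54769377 0.21202085 0.24400373] [[ 9.703e-01  2.420e-01  5.100e-03]
 [ 2.420e-01 -9.703e-01 -7.000e-04]
 [ 4.700e-03  1.900e-03 -1.000e+00]] [ 0.35104736  0.3294213   1.51761986 -0.00245689  1.29002778  1.67807721]
```

View pics/w1.png

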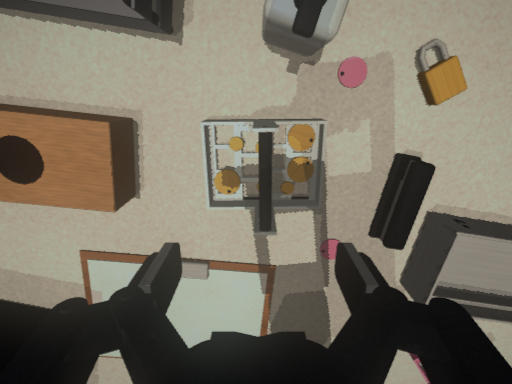

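The wrist view shows the sieve at about (265,163), aligned with the view, with the black bar from (265,128) to (265,230).

```bash
python3 - <<'E'
from h import *
f,s=wristf(); g=cv2.cvtColor(f["img"],cv2.COLOR_RGB2GRAY)
cv2.imwrite("pics/w1c.png",cv2.resize(f["img"][110:240,190:340,::-1],None,fx=5,fy=4.5,interpolation=cv2.INTER_CUBIC))
for v in range(130,228,8):
    r=g[v,245:290]; i=np.where(r<35)[0]+245
    if len(i): print(v,i.min(),i.max())
for v in range(120,240,1): print(v,g[v,265],end=' ')
E
```

```text
120 87 121 86 122 86 123 85 124 82 125 108 126 181 127 181 128 181 129 167 130 53 131 54 132 54 133 52 134 54 135 53 136 53 137 52 138 52 139 53 140 51 141 51 142 51 143 51 144 51 145 51 146 50 147 48 148 49 149 50 150 49 151 49 152 49 153 48 154 47 155 46 156 46 157 49 158 47 159 47 160 47 161 46 162 45 163 44 164 47 165 46 166 47 167 46 168 43 169 44 170 43 171 43 172 42 173 43 174 42 175 41 176 41 177 41 178 42 179 41 180 42 181 41 182 40 183 41 184 40 185 41 186 41 187 40 188 40 189 41 190 40 191 41 192 40 193 41 194 41 195 41 196 41 197 42 198 41 199 42 200 41 201 41 202 41 203 43 204 42 205 43 206 43 207 43 208 43 209 43 210 43 211 44 212 43 213 44 214 44 215 44 216 44 217 45 218 45 219 46 220 45 221 45 222 46 223 47 224 46 225 47 226 46 227 47 228 49 229 69 230 103 231 112 232 115 233 123 234 103 235 104 236 103 237 101 238 101 239 100
```

View pics/w1c.png

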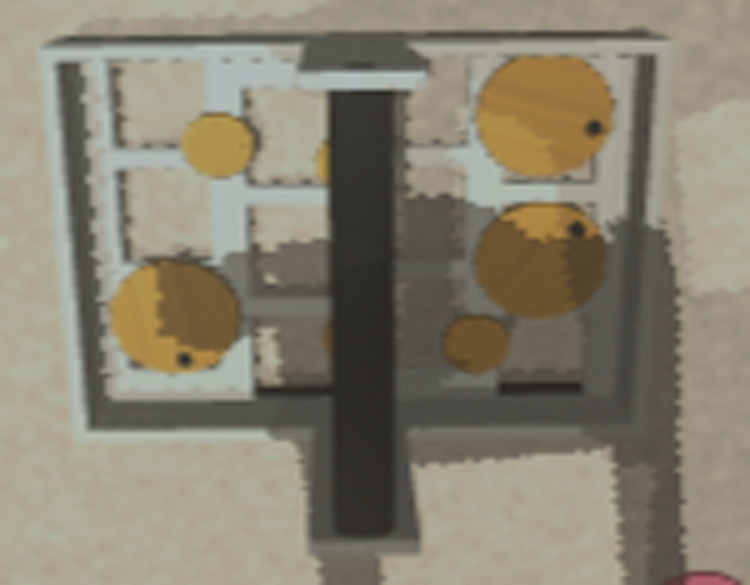

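```bash
python3 - <<'E'
from h import *
f,s=wristf()
def P(x,y,z): return plane(f,190+(x+.5)/5-.5,110+(y+.5)/4.5-.5,z)
c=np.array([P(x,y,.036) for x,y in [(45,43),(668,43),(632,432),(82,432)]])
print(c.mean(0),[round(float(np.linalg.norm(c[i]-c[(i+1)%4])),4) for i in range(4)])
for v in (c[0]-c[1],c[3]-c[2]): print(np.degrees(np.arctan2(-v[0],v[1])))
for v in (c[0]-c[3],c[1]-c[2]): print(np.degrees(np.arctan2(v[1],v[0])))
a,b=P(365,85,.109),P(364,537,.109); v=a-b; print("bar",(a+b)/2,np.linalg.norm(v),np.degrees(np.arctan2(v[1],v[0])))
M=yaw(s);print("tool yaw",np.degrees(np.arctan2(M[1,0],M[0,0])),s["tcp_pos"])
E
```

```text
[0.54415074 0.20267424 0.036     ] [0.1569, 0.1177, 0.154, 0.1176]
13.707939514950166
13.634684078818362
14.70965957871812
13.289399995973103
bar [0.54345921 0.20195141 0.109     ] 0.11292295975766423 13.932357931344361
tool yaw 13.759231042965022 [0.54626894 0.20779973 0.24478454]
```

```bash
python3 -m creep '[{"fingers":-1,"delta_pos":[-0.003,-0.0055,-0.02],"twist":[0,0,0]},{"fingers":-1,"delta_pos":[0,0,-0.04],"twist":[0,0,0]},{"fingers":-1,"delta_pos":[0,0,-0.03],"twist":[0,0,0]},{"fingers":-1,"delta_pos":[0,0,0],"twist":[0,0,0]}]'; python3 -c "
from h import *
s=arm.get_state();M=yaw(s);print(s['tcp_pos'],M.round(4),np.degrees(np.arctan2(M[1,0],M[0,0])))"
```

```text
time_s: 2.65
tcp_pos: [0.5421, 0.1951, 0.156]
tool_rot: [0.001, 0.993, 0.115, 0.004]
ft_force: [0.8, -0.9, 0.4]
width: 0.0852
[0.54206888 0.19508611 0.15596386] [[ 0.9733  0.2292  0.0087]
 [ 0.2293 -0.9734 -0.0017]
 [ 0.0081  0.0036 -1.    ]] 13.253939644917676
```

```bash
python3 -m creep '[{"fingers":-1,"delta_pos":[0.0015,0.007,0],"twist":[0.1,0.5,0.5]},{"fingers":-1,"delta_pos":[0,0,0],"twist":[0,0,0]}]'; python3 -c "
from h import *
s=arm.get_state();M=yaw(s);print(s['tcp_pos'],M.round(4),np.degrees(np.arctan2(M[1,0],M[0,0])), s['joint_vel'].round(4))"
```

```text
time_s: 2.9
tcp_pos: [0.5451, 0.2017, 0.1591]
tool_rot: [-0.001, 0.993, 0.119, 0.002]
ft_force: [-0.7, -0.4, -0.7]
width: 0.0854
[0.5450712  0.20170434 0.15909216] [[ 9.717e-01  2.363e-01  4.100e-03]
 [ 2.363e-01 -9.717e-01  1.900e-03]
 [ 4.400e-03 -8.000e-04 -1.000e+00]] 13.669816019784216 [-0.0111 -0.0207 -0.0052 -0.0055  0.0082 -0.0037]
```

```bash
python3 -m creep '[{"fingers":-1,"delta_pos":[-0.001,0,-0.03],"twist":[-0.1,0.25,0]},{"fingers":-1,"delta_pos":[0,0,-0.025],"twist":[0,0,0]},{"fingers":-1,"delta_pos":[0,0,-0.015],"twist":[0,0,0]},{"fingers":-1,"delta_pos":[0,0,0],"twist":[0,0,0]},{"fingers":-1,"delta_pos":[0,0,0],"twist":[0,0,0]}]'; cat > st.py <<'E'
from h import *
s=arm.get_state();M=yaw(s);print(s['time_s'],s['tcp_pos'].round(4),"z",M[:,2].round(4),"yaw",np.degrees(np.arctan2(M[1,0],M[0,0])).round(2),"F",s['ft_force'].round(2),"T",s['torque'].round(3),"w",s['width'])
E
python3 st.py
```

```text
time_s: 3.52
tcp_pos: [0.5483, 0.2033, 0.0937]
tool_rot: [-0.001, 0.993, 0.119, 0.006]
ft_force: [0.6, 1.9, 0.1]
width: 0.0852
3.525 [0.5483 0.2033 0.0937] z [ 0.0119  0.0042 -0.9999] yaw 13.7 F [0.59 1.87 0.09] T [-0.024 -0.04  -0.026] w 0.08516943511890349
```

```bash
python3 -m creep '[{"fingers":-1,"delta_pos":[-0.004,-0.001,-0.006],"twist":[-0.2,0.6,0]},{"fingers":-1,"delta_pos":[0,0,-0.005],"twist":[0,0.1,0]},{"fingers":-1,"delta_pos":[0,0,0],"twist":[0,0,0]}]'; python3 st.py
```

```text
time_s: 3.9
tcp_pos: [0.5449, 0.2025, 0.0837]
tool_rot: [-0.001, 0.993, 0.119, 0.001]
ft_force: [-0.3, 0.4, -0.2]
width: 0.0855
3.9 [0.5449 0.2025 0.0837] z [ 0.0017  0.0015 -1.    ] yaw 13.7 F [-0.28  0.41 -0.24] T [0.023 0.006 0.001] w 0.0854636080381826
```

```bash
python3 -m creep '[{"fingers":-1,"delta_pos":[-0.0005,0,-0.0025],"twist":[-0.1,0.1,0]},{"fingers":1,"delta_pos":[0,0,0],"twist":[0,0,0]},{"fingers":1,"delta_pos":[0,0,0],"twist":[0,0,0]},{"fingers":1,"delta_pos":[0,0,0],"twist":[0,0,0]},{"fingers":1,"delta_pos":[0,0,0],"twist":[0,0,0]},{"fingers":1,"delta_pos":[0,0,0],"twist":[0,0,0]}]'; python3 st.py
```

```text
time_s: 4.65
tcp_pos: [0.5447, 0.2027, 0.0814]
tool_rot: [0.0, 0.993, 0.119, 0.0]
ft_force: [0.4, 0.5, 0.4]
width: 0.013
4.65 [0.5447 0.2027 0.0814] z [ 5.e-04  1.e-04 -1.e+00] yaw 13.7 F [0.41 0.51 0.43] T [-0.002 -0.058 -0.011] w 0.013005650839933871
```

```bash
python3 -m creep '[{"fingers":1,"delta_pos":[0,0,0.004],"twist":[0,0,0]},{"fingers":1,"delta_pos":[0,0,0.008],"twist":[0,0,0]},{"fingers":1,"delta_pos":[0,0,0.010],"twist":[0,0,0]}]'; python3 st.py
```

```text
time_s: 5.03
tcp_pos: [0.5422, 0.2019, 0.1017]
tool_rot: [0.001, 0.993, 0.119, -0.003]
ft_force: [-0.1, 0.3, -6.5]
width: 0.0131
5.025 [0.5422 0.2019 0.1017] z [-0.0065 -0.0024 -1.    ] yaw 13.7 F [-0.11  0.31 -6.55] T [ 0.001 -0.066  0.066] w 0.013079898654252742
```

```bash
python3 -m creep '[{"fingers":1,"delta_pos":[0,0,0.013],"twist":[0.1,-0.25,0]},{"fingers":1,"delta_pos":[0,0,0.016],"twist":[0.1,-0.25,0]},{"fingers":1,"delta_pos":[0,0,0.018],"twist":[0.1,-0.25,0]},{"fingers":1,"delta_pos":[0,0,0.018],"twist":[0.1,-0.25,0]},{"fingers":1,"delta_pos":[0,0,0.014],"twist":[0,-0.2,0]},{"fingers":1,"delta_pos":[0,0,0.010],"twist":[0,-0.1,0]},{"fingers":1,"delta_pos":[0,0,0.006],"twist":[0,-0.1,0]},{"fingers":1,"delta_pos":[0,0,0.003],"twist":[0,0,0]},{"fingers":1,"delta_pos":[0,0,0],"twist":[0,0,0]}]'; python3 st.py
```

```text
time_s: 6.15
tcp_pos: [0.5421, 0.2019, 0.2082]
tool_rot: [-0.002, 0.993, 0.119, 0.011]
ft_force: [-0.1, -0.3, -6.1]
width: 0.013
6.15 [0.5421 0.2019 0.2082] z [ 0.0219  0.0059 -0.9997] yaw 13.7 F [-0.12 -0.33 -6.08] T [-0.01   0.059 -0.006] w 0.012995882741830663
```

```bash
python3 -m creep '[{"fingers":1,"delta_pos":[0,0,0],"twist":[-0.3,1.1,-1.0]},{"fingers":1,"delta_pos":[0,0,0],"twist":[0,0,-1.0]}]'; python3 st.py; python3 - <<'E'
from h import *
f=optics.grab_frame("side"); im=f["img"][:,:,::-1]
cv2.imwrite("pics/s2.png",cv2.resize(im[130:200,280:355],None,fx=8,fy=8,interpolation=cv2.INTER_CUBIC))
f=optics.grab_frame("top"); im=f["img"][:,:,::-1]; cv2.imwrite("pics/t2.png",im)
cv2.imwrite("pics/t2b.png",cv2.resize(cv2.convertScaleAbs(im[173:243,314:410],alpha=1.6),None,fx=8,fy=8,interpolation=cv2.INTER_CUBIC))
E
```

```text
time_s: 6.4
tcp_pos: [0.5418, 0.2017, 0.2071]
tool_rot: [0.0, 0.995, 0.101, -0.0]
ft_force: [0.1, -0.0, -6.2]
width: 0.0128
6.4 [0.5418 0.2017 0.2071] z [-3.e-04 -6.e-04 -1.e+00] yaw 11.58 F [ 0.12 -0.03 -6.22] T [-0.045 -0.025  0.04 ] w 0.0128426989060727
```

View pics/s2.png

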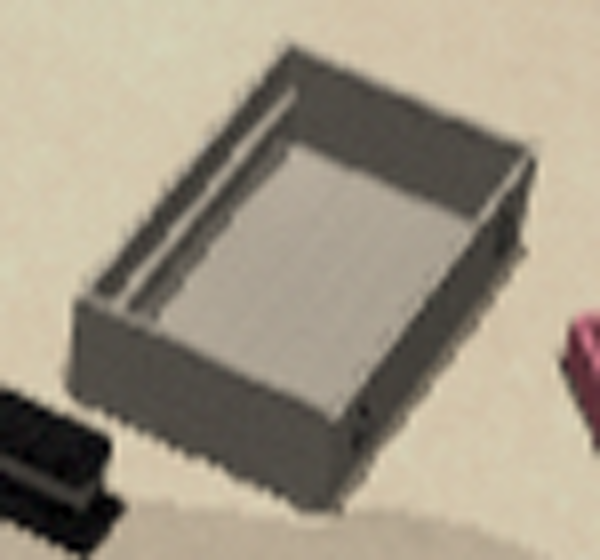

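View pics/t2b.png

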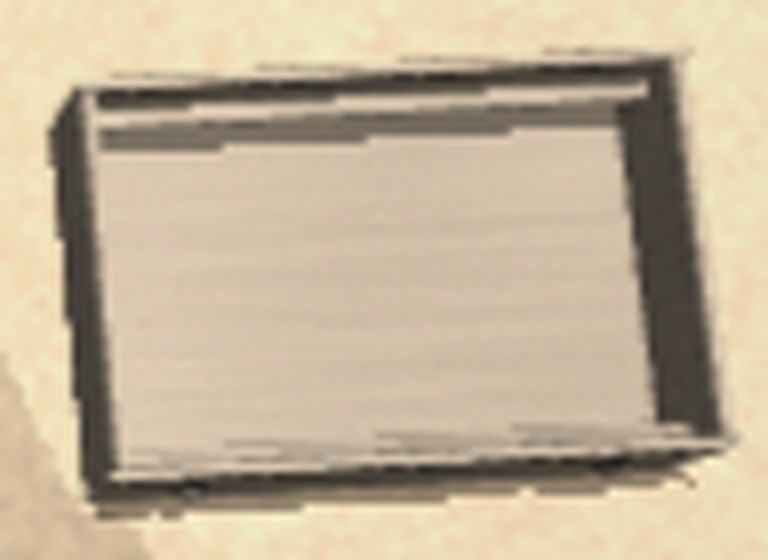

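View pics/t2.png

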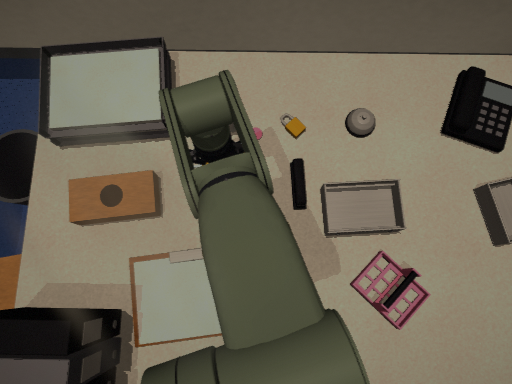

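```bash
python3 - <<'E'
from h import *
ft=optics.grab_frame("top"); fs=optics.grab_frame("side")
def P(f,x,y,ox,oy,z=.07): return plane(f,ox+(x+.5)/8-.5,oy+(y+.5)/8-.5,z)
T=np.array([P(ft,x,y,314,173) for x,y in [(78,88),(678,55),(732,442),(106,480)]])   # +x+y,+x-y,-x-y,-x+y
S=np.array([P(fs,x,y,280,130) for x,y in [(78,297),(290,43),(537,148),(337,420)]])
for c in (T,S):
    print(c.round(4).tolist(),c.mean(0).round(4),[round(float(np.linalg.norm(c[i]-c[(i+1)%4])),4) for i in range(4)])
    v=c[0]+c[3]-c[1]-c[2]; w=c[0]+c[1]-c[2]-c[3]
    print(np.degrees(np.arctan2(-v[0],v[1])),np.degrees(np.arctan2(w[1],w[0])))
E
```

```text
[[0.5267, -0.0596, 0.07], [0.541, -0.2564, 0.07], [0.4138, -0.2662, 0.07], [0.3983, -0.0661, 0.07]] [ 0.4699 -0.162   0.07  ] [0.1973, 0.1276, 0.2007, 0.1286]
4.287858038697321 3.64983219363032
[[0.53, -0.0668, 0.07], [0.5431, -0.2635, 0.07], [0.4149, -0.2737, 0.07], [0.3997, -0.0749, 0.07]] [ 0.4719 -0.1698  0.07  ] [0.1972, 0.1286, 0.1994, 0.1306]
4.109226675229558 4.056535118820116
```

```bash
python3 -m creep '[{"fingers":1,"delta_pos":[-0.001,-0.004,0],"twist":[0,0,-0.6]},{"fingers":1,"delta_pos":[-0.002,-0.008,0],"twist":[0,0,-0.8]},{"fingers":1,"delta_pos":[-0.003,-0.012,0],"twist":[0,0,-0.8]},{"fingers":1,"delta_pos":[-0.003,-0.016,0],"twist":[0,0,-0.8]},{"fingers":1,"delta_pos":[-0.004,-0.020,0],"twist":[0,0,-0.8]},{"fingers":1,"delta_pos":[-0.004,-0.020,0],"twist":[0,0,-0.8]},{"fingers":1,"delta_pos":[-0.004,-0.020,0],"twist":[0,0,-0.8]},{"fingers":1,"delta_pos":[-0.003,-0.016,0],"twist":[0,0,-0.8]},{"fingers":1,"delta_pos":[-0.003,-0.012,0],"twist":[0,0,-0.8]},{"fingers":1,"delta_pos":[-0.002,-0.008,0],"twist":[0,0,-0.5]},{"fingers":1,"delta_pos":[-0.001,-0.004,0],"twist":[0,0,0]},{"fingers":1,"delta_pos":[0,0,0],"twist":[0,0,0]}]'; python3 st.py; python3 - <<'E'
from h import *
f,s=wristf(); cv2.imwrite("pics/w3.png",f["img"][:,:,::-1])
E
python3 st.py
```

```text
time_s: 8.1
tcp_pos: [0.5085, 0.05, 0.2082]
tool_rot: [0.001, 1.0, 0.03, 0.001]
ft_force: [-0.4, 0.3, -5.8]
width: 0.0129
8.1 [0.5085 0.05   0.2082] z [ 0.0011 -0.0014 -1.    ] yaw 3.48 F [-0.37  0.3  -5.76] T [ 0.031  0.034 -0.029] w 0.012872732859826182
8.15 [0.5085 0.0502 0.2081] z [ 0.0012 -0.0014 -1.    ] yaw 3.49 F [-0.6  -0.39 -5.81] T [ 0.001 -0.031  0.022] w 0.01304105998794215
```

View pics/w3.png

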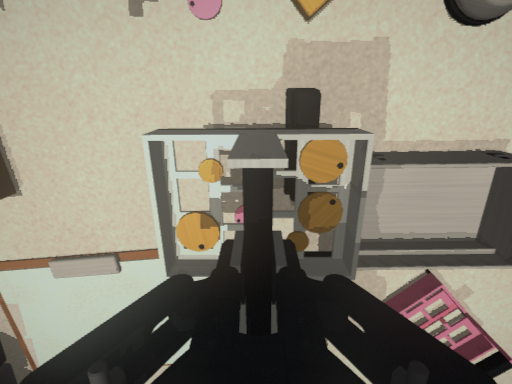

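The sieve is level and its contents have not moved. The box is visible at right, (360–512, 150–265), with its long edges clear.

```bash
python3 - <<'E'
import cv2
im=cv2.imread("pics/w3.png")
cv2.imwrite("pics/w3b.png",cv2.resize(im[140:275,360:512],None,fx=5,fy=4,interpolation=cv2.INTER_CUBIC))
cv2.imwrite("pics/w3s.png",cv2.resize(im[120:285,140:380],None,fx=3,fy=3,interpolation=cv2.INTER_CUBIC))
E
```

```text
(no output)
```

View pics/w3b.png

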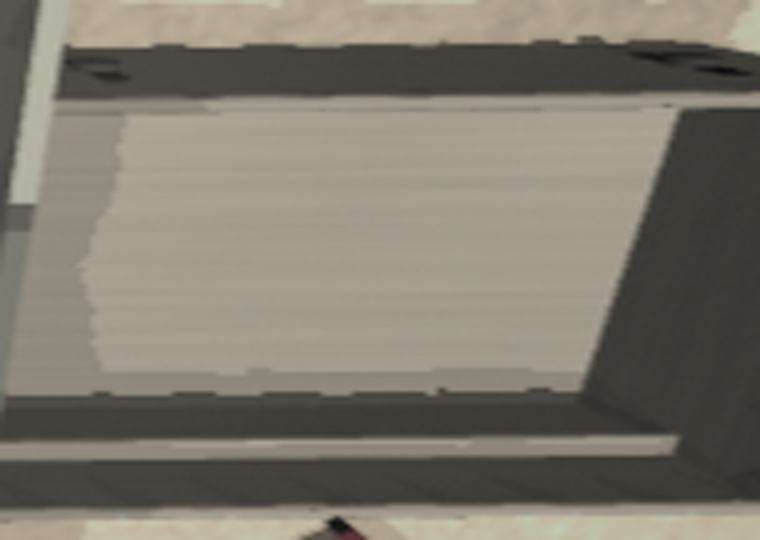

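View pics/w3s.png

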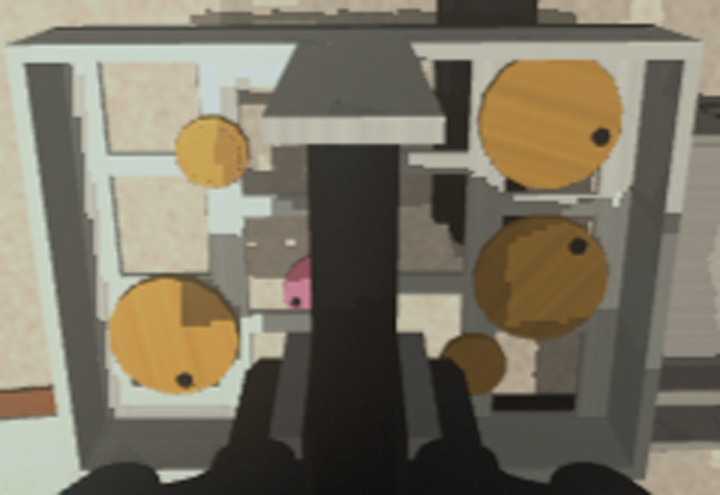

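```bash
python3 - <<'E'
from h import *
f,s=wristf(); tz=s["tcp_pos"][2]
B=lambda x,y,z=.07: plane(f,360+(x+.5)/5-.5,140+(y+.5)/4-.5,z)
S=lambda x,y,z: plane(f,140+(x+.5)/3-.5,120+(y+.5)/3-.5,z)
p=[B(200,96.5),B(640,93.5)]; pi=[B(200,110),B(640,107)]; ni=[B(200,508),B(600,504)]; no=[B(200,518),B(600,513)]
for n,l in zip(["+o","+i","-i","-o"],[p,pi,ni,no]):
    v=l[0]-l[1]; print(n,l[0].round(4),l[1].round(4),"yaw",np.degrees(np.arctan2(-v[0],v[1])).round(2))
yw=np.radians(4.0); n=np.array([np.cos(yw),np.sin(yw)])
for nm,l in zip(["+o","+i","-i","-o"],[p,pi,ni,no]): print(nm, np.mean([q[:2]@n for q in l]).round(4))
print("far inner end: floor corner",B(680,110,.01), B(583,392,.01))
zr=tz-0.0814+.036
c=[S(8,45,zr),S(700,42,zr),S(642,468,zr),S(80,470,zr)]
for q in c: print(q.round(4))
M=yaw(s); m=M[:2,0]; m=m/np.linalg.norm(m)
print("sieve x extents rel TCP",[((q-s["tcp_pos"])[:2]@m).round(4) for q in c],"yawS",[np.degrees(np.arctan2(-(v)[0],v[1])).round(2) for v in (c[0]-c[1],c[3]-c[2])])
my=np.array([-m[1],m[0]]);print("y",[((q-s["tcp_pos"])[:2]@my).round(4) for q in c])
print("top c",np.array([.4699,-.162])@n,"side",np.array([.4719,-.1698])@n, "tcp n",s["tcp_pos"][:2]@n)
E
```

```text
+o [ 0.5324 -0.099   0.07  ] [ 0.5388 -0.1922  0.07  ] yaw 3.93
+i [ 0.5287 -0.0999  0.07  ] [ 0.5352 -0.1935  0.07  ] yaw 3.93
-i [ 0.4055 -0.1287  0.07  ] [ 0.4126 -0.2256  0.07  ] yaw 4.22
-o [ 0.4019 -0.1295  0.07  ] [ 0.4095 -0.2266  0.07  ] yaw 4.43
+o 0.5241
+i 0.5204
-i 0.3957
-o 0.3923
far inner end: floor corner [ 0.52248684 -0.25744812  0.01      ] [ 0.4196721  -0.26564619  0.01      ]
[0.562  0.1331 0.1627]
[ 0.5722 -0.0247  0.1627]
[ 0.4564 -0.0318  0.1627]
[0.4467 0.1224 0.1627]
sieve x extents rel TCP [np.float64(0.0584), np.float64(0.059), np.float64(-0.057), np.float64(-0.0573)] yawS [np.float64(3.69), np.float64(3.61)]
y [np.float64(0.0795), np.float64(-0.0786), np.float64(-0.0787), np.float64(0.0759)]
top c 0.4574547984705431 side 0.45890582607585856 tcp n 0.5107867076305659
```

```bash
python3 -m creep '[{"fingers":1,"delta_pos":[-0.001,-0.004,0],"twist":[0,0,0]},{"fingers":1,"delta_pos":[-0.001,-0.008,0],"twist":[0,0,0]},{"fingers":1,"delta_pos":[-0.002,-0.012,0],"twist":[0,0,0.1]},{"fingers":1,"delta_pos":[-0.003,-0.016,0],"twist":[0,0,0.1]},{"fingers":1,"delta_pos":[-0.004,-0.020,0],"twist":[0,0,0.1]},{"fingers":1,"delta_pos":[-0.004,-0.022,0],"twist":[0,0,0.1]},{"fingers":1,"delta_pos":[-0.004,-0.022,0],"twist":[0,0,0]},{"fingers":1,"delta_pos":[-0.004,-0.022,0],"twist":[0,0,0]},{"fingers":1,"delta_pos":[-0.004,-0.020,0],"twist":[0,0,0]},{"fingers":1,"delta_pos":[-0.003,-0.018,0],"twist":[0,0,0]},{"fingers":1,"delta_pos":[-0.002,-0.014,0],"twist":[0,0,0]},{"fingers":1,"delta_pos":[-0.001,-0.009,0],"twist":[0,0,0]},{"fingers":1,"delta_pos":[-0.001,-0.005,0],"twist":[0,0,0]},{"fingers":1,"delta_pos":[0,-0.002,0],"twist":[0,0,0]},{"fingers":1,"delta_pos":[0,0,0],"twist":[0,0,0]}]'; python3 st.py
```

```text
time_s: 10.07
tcp_pos: [0.4699, -0.158, 0.2084]
tool_rot: [0.002, 0.999, 0.033, 0.0]
ft_force: [0.5, 0.6, -6.1]
width: 0.0131
10.075 [ 0.4699 -0.158   0.2084] z [ 9.0e-04 -3.4e-03 -1.0e+00] yaw 3.81 F [ 0.55  0.62 -6.09] T [ 0.072 -0.025  0.048] w 0.013061242189511223
```

```bash
python3 -m creep '[{"fingers":1,"delta_pos":[0,-0.004,0],"twist":[0.2,0,0.1]},{"fingers":1,"delta_pos":[0,-0.004,-0.003],"twist":[0,0,0]},{"fingers":1,"delta_pos":[0,0,-0.006],"twist":[0,0,0]},{"fingers":1,"delta_pos":[0,0,-0.009],"twist":[0,0,0]},{"fingers":1,"delta_pos":[0,0,-0.009],"twist":[0,0,0]},{"fingers":1,"delta_pos":[0,0,-0.006],"twist":[0,0,0]},{"fingers":1,"delta_pos":[0,0,-0.003],"twist":[0,0,0]},{"fingers":1,"delta_pos":[0,0,0],"twist":[0,0,0]}]'; python3 st.py
```

```text
time_s: 11.08
tcp_pos: [0.4697, -0.1653, 0.1689]
tool_rot: [-0.001, 0.999, 0.035, -0.0]
ft_force: [-0.5, 1.0, -4.9]
width: 0.0131
11.075 [ 0.4697 -0.1653  0.1689] z [-8.0e-04  1.5e-03 -1.0e+00] yaw 4.01 F [-0.45  0.98 -4.93] T [-0.004 -0.037 -0.003] w 0.013120686314377296
```

```bash
python3 - <<'E'
from h import *
f,s=wristf(); im=f["img"][:,:,::-1]; cv2.imwrite("pics/w4.png",cv2.resize(im[80:300,100:420],None,fx=2.4,fy=2.4,interpolation=cv2.INTER_CUBIC))
E
```

```text
(no output)
```

View pics/w4.png

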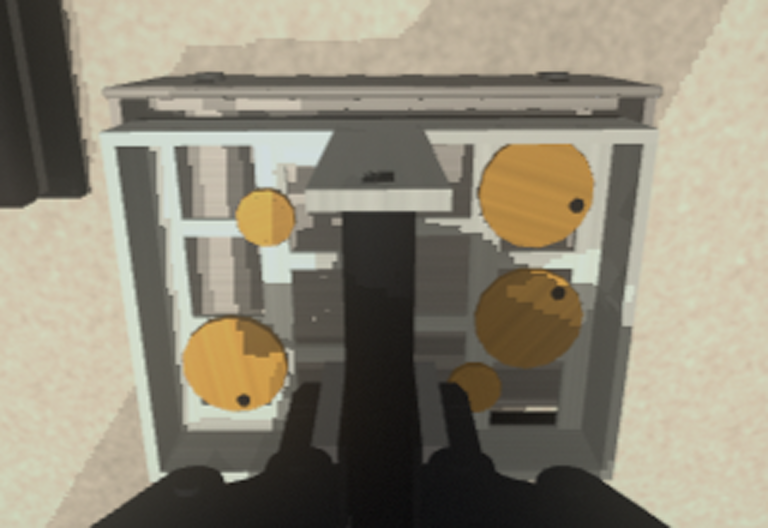

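The held sieve's +x rim runs from (102,133) to (656,130), and the box's +x rim beyond it runs from (104,90) to (662,88). They are parallel and well centred.

```bash
python3 - <<'E'
from h import *
f,s=wristf(); tz=s["tcp_pos"][2]
B=lambda x,y,z: plane(f,100+(x+.5)/2.4-.5,80+(y+.5)/2.4-.5,z)
yw=np.radians(4.05); n=np.array([np.cos(yw),np.sin(yw)]); t=np.array([-n[1],n[0]])
for nm,pts,z in [("box +x outer",[(104,90),(662,88)],.07),("sieve",[(102,133),(656,130)],tz-.0814+.036)]:
    q=[B(x,y,z) for x,y in pts]; v=q[0]-q[1]
    print(nm,[(a[:2]@n).round(4) for a in q],[(a[:2]@t).round(4) for a in q],np.degrees(np.arctan2(-v[0],v[1])).round(2))
E
python3 st.py
```

```text
box +x outer [np.float64(0.5228), np.float64(0.5232)] [np.float64(-0.0984), np.float64(-0.2991)] 4.18
sieve [np.float64(0.515), np.float64(0.5157)] [np.float64(-0.1183), np.float64(-0.2765)] 4.29
11.175 [ 0.4699 -0.1654  0.1694] z [ 0.      0.0012 -1.    ] yaw 4.01 F [-0.66 -0.67 -5.71] T [ 0.012 -0.083  0.018] w 0.012971776631114727
```

```bash
python3 -m creep '[{"fingers":1,"delta_pos":[0.0007,0,-0.003],"twist":[-0.1,0,0]},{"fingers":1,"delta_pos":[0,0,-0.004],"twist":[0,0,0]},{"fingers":1,"delta_pos":[0,0,-0.003],"twist":[0,0,0]},{"fingers":1,"delta_pos":[0,0,-0.002],"twist":[0,0,0]},{"fingers":1,"delta_pos":[0,0,-0.001],"twist":[0,0,0]},{"fingers":1,"delta_pos":[0,0,-0.001],"twist":[0,0,0]}]'; python3 st.py
```

```text
time_s: 11.92
tcp_pos: [0.4711, -0.1655, 0.155]
tool_rot: [0.001, 0.999, 0.035, 0.001]
ft_force: [0.0, 0.1, -4.9]
width: 0.0131
11.925 [ 0.4711 -0.1655  0.155 ] z [ 0.0013 -0.0012 -1.    ] yaw 4.01 F [ 0.03  0.12 -4.89] T [ 0.004 -0.01  -0.007] w 0.013130808988004363
```

```bash
python3 -m creep '[{"fingers":1,"delta_pos":[-0.001,0,-0.001],"twist":[0.05,0.05,0]},{"fingers":1,"delta_pos":[0,0,-0.001],"twist":[0,0,0]},{"fingers":1,"delta_pos":[0,0,-0.001],"twist":[0,0,0]},{"fingers":1,"delta_pos":[0,0,-0.001],"twist":[0,0,0]},{"fingers":1,"delta_pos":[0,0,-0.001],"twist":[0,0,0]}]'; python3 st.py
```

```text
time_s: 12.55
tcp_pos: [0.4701, -0.1656, 0.1498]
tool_rot: [0.0, 0.999, 0.035, 0.0]
ft_force: [-0.5, -0.0, -6.1]
width: 0.0131
12.55 [ 0.4701 -0.1656  0.1498] z [ 8.e-04 -5.e-04 -1.e+00] yaw 4.01 F [-0.5  -0.03 -6.11] T [ 0.003 -0.051  0.   ] w 0.013072209630263405
```

```bash
for i in 1; do python3 -m creep '[{"fingers":1,"delta_pos":[0,0,-0.001],"twist":[0,0,0]},{"fingers":1,"delta_pos":[0,0,-0.001],"twist":[0,0,0]},{"fingers":1,"delta_pos":[0,0,-0.001],"twist":[0,0,0]}]'; done; python3 st.py
```

```text
time_s: 12.92
tcp_pos: [0.4702, -0.1656, 0.1466]
tool_rot: [0.0, 0.999, 0.035, 0.0]
ft_force: [0.3, -0.1, -5.6]
width: 0.0124
12.925 [ 0.4702 -0.1656  0.1466] z [ 9.e-04 -5.e-04 -1.e+00] yaw 4.01 F [ 0.33 -0.06 -5.63] T [ 0.017 -0.036 -0.014] w 0.012425425303002632
```

```bash
python3 -m creep '[{"fingers":1,"delta_pos":[0,0,-0.001],"twist":[0,0,0]},{"fingers":1,"delta_pos":[0,0,-0.001],"twist":[0,0,0]},{"fingers":1,"delta_pos":[0,0,-0.001],"twist":[0,0,0]},{"fingers":1,"delta_pos":[0,0,-0.001],"twist":[0,0,0]},{"fingers":1,"delta_pos":[0,0,-0.001],"twist":[0,0,0]}]'; python3 st.py
```

```text
time_s: 13.55
tcp_pos: [0.4702, -0.1656, 0.1413]
tool_rot: [0.0, 0.999, 0.035, 0.0]
ft_force: [-0.1, -0.7, -4.9]
width: 0.0132
13.55 [ 0.4702 -0.1656  0.1413] z [ 9.e-04 -5.e-04 -1.e+00] yaw 4.01 F [-0.11 -0.65 -4.85] T [ 0.023 -0.023  0.007] w 0.01319641893731952
```

Underside is at about 60 mm, inside the walls, with no contact. From here I'll go in small bites.

```bash
python3 -m creep '[{"fingers":1,"delta_pos":[0,0,-0.001],"twist":[0,0,0]},{"fingers":1,"delta_pos":[0,0,-0.001],"twist":[0,0,0]},{"fingers":1,"delta_pos":[0,0,-0.001],"twist":[0,0,0]}]'; python3 st.py
```

```text
time_s: 13.92
tcp_pos: [0.4702, -0.1656, 0.1381]
tool_rot: [0.0, 0.999, 0.035, 0.001]
ft_force: [-0.3, -0.6, -5.5]
width: 0.0128
13.925 [ 0.4702 -0.1656  0.1381] z [ 1.1e-03 -5.0e-04 -1.0e+00] yaw 4.01 F [-0.34 -0.59 -5.49] T [-0.046 -0.032  0.01 ] w 0.012753639073582611
```

```bash
python3 -m creep '[{"fingers":1,"delta_pos":[0,0,-0.001],"twist":[0,0,0]},{"fingers":1,"delta_pos":[0,0,-0.001],"twist":[0,0,0]}]'; python3 st.py
```

```text
time_s: 14.18
tcp_pos: [0.4702, -0.1656, 0.1359]
tool_rot: [0.0, 0.999, 0.035, 0.0]
ft_force: [-0.9, 0.1, -5.6]
width: 0.0131
14.175 [ 0.4702 -0.1656  0.1359] z [ 9.e-04 -5.e-04 -1.e+00] yaw 4.01 F [-0.9   0.05 -5.56] T [-0.012 -0.005 -0.027] w 0.013132708756586418
```

```bash
python3 -m creep '[{"fingers":1,"delta_pos":[0,0,-0.001],"twist":[0,0,0]},{"fingers":1,"delta_pos":[0,0,-0.001],"twist":[0,0,0]}]'; python3 st.py
```

```text
time_s: 14.42
tcp_pos: [0.4703, -0.1656, 0.1338]
tool_rot: [0.0, 0.999, 0.035, 0.001]
ft_force: [-0.6, 0.1, -4.7]
width: 0.0129
14.425 [ 0.4703 -0.1656  0.1338] z [ 1.e-03 -5.e-04 -1.e+00] yaw 4.01 F [-0.63  0.07 -4.7 ] T [ 0.031  0.002 -0.046] w 0.012851991961185206
```

```bash
python3 -m creep '[{"fingers":1,"delta_pos":[0,0,-0.001],"twist":[0,0,0]},{"fingers":1,"delta_pos":[0,0,-0.001],"twist":[0,0,0]}]'; python3 st.py
```

```text
time_s: 14.68
tcp_pos: [0.4703, -0.1656, 0.1317]
tool_rot: [0.0, 0.999, 0.035, 0.001]
ft_force: [-0.3, 0.6, -5.1]
width: 0.0134
14.675 [ 0.4703 -0.1656  0.1317] z [ 1.e-03 -5.e-04 -1.e+00] yaw 4.01 F [-0.3   0.57 -5.09] T [ 0.038 -0.005  0.022] w 0.013432754011424795
```

```bash
python3 -m creep '[{"fingers":1,"delta_pos":[0,0,-0.001],"twist":[0,0,0]},{"fingers":1,"delta_pos":[0,0,-0.001],"twist":[0,0,0]}]'; python3 st.py
```

```text
time_s: 14.92
tcp_pos: [0.4703, -0.1656, 0.1295]
tool_rot: [0.0, 0.999, 0.035, 0.001]
ft_force: [1.2, 0.0, -5.9]
width: 0.0128
14.925 [ 0.4703 -0.1656  0.1295] z [ 1.e-03 -5.e-04 -1.e+00] yaw 4.01 F [ 1.23  0.02 -5.91] T [0.057 0.038 0.04 ] w 0.012829907886369335
```

```bash
python3 -m creep '[{"fingers":1,"delta_pos":[0,0,-0.001],"twist":[0,0,0]},{"fingers":1,"delta_pos":[0,0,-0.0005],"twist":[0,0,0]}]'; python3 st.py
```

```text
time_s: 15.18
tcp_pos: [0.4703, -0.1656, 0.1279]
tool_rot: [0.0, 0.999, 0.035, 0.0]
ft_force: [0.8, 0.3, -5.9]
width: 0.013
15.175 [ 0.4703 -0.1656  0.1279] z [ 1.e-03 -5.e-04 -1.e+00] yaw 4.01 F [ 0.81  0.34 -5.94] T [-0.001  0.016  0.035] w 0.01299804679053059
```

```bash
python3 -m creep '[{"fingers":1,"delta_pos":[0,0,-0.001],"twist":[0,0,0]},{"fingers":1,"delta_pos":[0,0,-0.001],"twist":[0,0,0]}]'; python3 st.py
```

```text
time_s: 15.42
tcp_pos: [0.4703, -0.1657, 0.1258]
tool_rot: [0.0, 0.999, 0.035, 0.001]
ft_force: [0.6, -0.2, -6.0]
width: 0.0133
15.425 [ 0.4703 -0.1657  0.1258] z [ 1.1e-03 -6.0e-04 -1.0e+00] yaw 4.01 F [ 0.56 -0.16 -5.95] T [ 0.05   0.005 -0.016] w 0.01332958127819452
```

```bash
python3 -m creep '[{"fingers":1,"delta_pos":[0,0,-0.001],"twist":[0,0,0]}]'; python3 st.py
```

```text
time_s: 15.55
tcp_pos: [0.4704, -0.1657, 0.1251]
tool_rot: [0.0, 0.999, 0.035, 0.001]
ft_force: [-1.2, 1.5, 2.0]
width: 0.0131
15.55 [ 0.4704 -0.1657  0.1251] z [ 1.4e-03 -6.0e-04 -1.0e+00] yaw 4.01 F [-1.19  1.52  2.03] T [ 0.176  0.323 -0.008] w 0.013119150888359663
```

```bash
python3 -m creep '[{"fingers":1,"delta_pos":[0,0,-0.001],"twist":[0,0,0]}]'; python3 st.py
```

```text
time_s: 15.68
tcp_pos: [0.4705, -0.1657, 0.1251]
tool_rot: [0.0, 0.999, 0.035, 0.001]
ft_force: [-3.5, 1.6, 7.6]
width: 0.013
15.675 [ 0.4705 -0.1657  0.1251] z [ 1.8e-03 -7.0e-04 -1.0e+00] yaw 4.01 F [-3.52  1.59  7.62] T [0.296 0.646 0.003] w 0.013002211639300171
```

```bash
python3 -m creep '[{"fingers":1,"delta_pos":[0,0,0.0001],"twist":[0,0.1,0]}]'; python3 st.py
```

```text
time_s: 15.8
tcp_pos: [0.4705, -0.1657, 0.1252]
tool_rot: [0.0, 0.999, 0.035, 0.0]
ft_force: [0.1, 0.6, -5.6]
width: 0.0129
15.8 [ 0.4705 -0.1657  0.1252] z [ 4.e-04 -9.e-04 -1.e+00] yaw 4.01 F [ 0.13  0.61 -5.58] T [ 0.03 -0.03 -0.02] w 0.012889712714085141
```

```bash
python3 -m creep '[{"fingers":1,"delta_pos":[0,0,-0.0005],"twist":[0,0,0]},{"fingers":1,"delta_pos":[0,0,-0.0004],"twist":[0,0,0]},{"fingers":1,"delta_pos":[0,0,-0.0004],"twist":[0,0,0]}]'; python3 st.py
```

```text
time_s: 16.18
tcp_pos: [0.4707, -0.1658, 0.1251]
tool_rot: [0.001, 0.999, 0.035, 0.001]
ft_force: [-2.3, 0.2, 4.3]
width: 0.0133
16.175 [ 0.4707 -0.1658  0.1251] z [ 0.0013 -0.0013 -1.    ] yaw 4.01 F [-2.28  0.16  4.33] T [0.243 0.432 0.053] w 0.013335104181231907
```

```bash
python3 -m creep '[{"fingers":1,"delta_pos":[-0.0002,0,0],"twist":[0.05,0.05,0]},{"fingers":1,"delta_pos":[0,0,-0.0002],"twist":[0,0,0]},{"fingers":1,"delta_pos":[0,0,-0.0002],"twist":[0,0,0]}]'; python3 st.py; python3 -m creep '[{"fingers":1,"delta_pos":[0,0,-0.0002],"twist":[0,0,0]}]'; python3 st.py
```

```text
time_s: 16.55
tcp_pos: [0.4707, -0.1658, 0.1251]
tool_rot: [0.0, 0.999, 0.035, 0.0]
ft_force: [-2.6, 1.3, 3.7]
width: 0.0129
16.55 [ 0.4707 -0.1658  0.1251] z [ 1.e-03 -5.e-04 -1.e+00] yaw 4.01 F [-2.56  1.26  3.71] T [0.197 0.475 0.039] w 0.012869147986806481
time_s: 16.68
tcp_pos: [0.4707, -0.1658, 0.1251]
tool_rot: [0.0, 0.999, 0.035, 0.001]
ft_force: [-2.2, 1.5, 4.1]
width: 0.0128
16.675 [ 0.4707 -0.1658  0.1251] z [ 1.1e-03 -5.0e-04 -1.0e+00] yaw 4.01 F [-2.21  1.54  4.07] T [0.233 0.455 0.054] w 0.01284697126652839
```

```bash
python3 -m creep '[{"fingers":1,"delta_pos":[0,0,0.0001],"twist":[0,0,0]},{"fingers":1,"delta_pos":[-0.0004,0.006,0],"twist":[0,0,0]},{"fingers":1,"delta_pos":[0.0008,-0.012,0],"twist":[0,0,0]}]'; python3 st.py;  python3 -m creep '[{"fingers":1,"delta_pos":[-0.0008,0.012,0],"twist":[0,0,0]}]'; python3 st.py; python3 -m creep '[{"fingers":1,"delta_pos":[0.0004,-0.006,0],"twist":[0,0,0]}]'; python3 st.py
python3 - <<'E'
from h import *
f,s=wristf(); im=f["img"][:,:,::-1]; cv2.imwrite("pics/w5.png",cv2.resize(im[80:300,100:420],None,fx=2.4,fy=2.4,interpolation=cv2.INTER_CUBIC))
E
```

```text
time_s: 17.05
tcp_pos: [0.472, -0.1713, 0.1251]
tool_rot: [0.0, 0.999, 0.035, 0.002]
ft_force: [-0.0, 3.1, 1.9]
width: 0.0132
17.05 [ 0.472  -0.1713  0.1251] z [ 3.2e-03 -4.0e-04 -1.0e+00] yaw 4.04 F [-0.01  3.12  1.87] T [0.547 0.184 0.017] w 0.013193093012968496
time_s: 17.18
tcp_pos: [0.4721, -0.1607, 0.1251]
tool_rot: [0.001, 0.999, 0.035, 0.002]
ft_force: [0.8, -2.1, 0.9]
width: 0.0132
17.175 [ 0.4721 -0.1607  0.1251] z [ 0.0047 -0.0022 -1.    ] yaw 3.97 F [ 0.81 -2.11  0.9 ] T [-0.189  0.073  0.039] w 0.013213061104210456
time_s: 17.3
tcp_pos: [0.4723, -0.1653, 0.1251]
tool_rot: [0.0, 0.999, 0.035, 0.002]
ft_force: [-0.7, 2.4, 2.5]
width: 0.013
17.3 [ 0.4723 -0.1653  0.1251] z [ 4.3e-03 -3.0e-04 -1.0e+00] yaw 4.0 F [-0.67  2.41  2.48] T [ 0.534  0.193 -0.013] w 0.013040696468734805
```

View pics/w5.png

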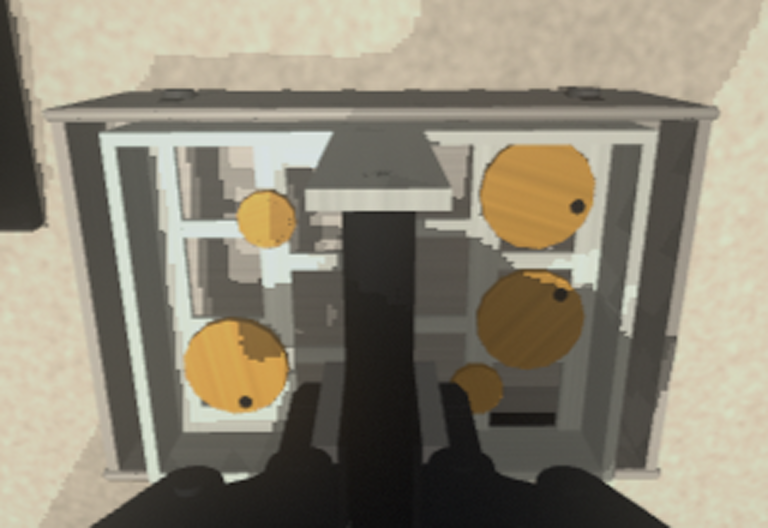

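```bash
python3 -m creep '[{"fingers":1,"delta_pos":[-0.0015,0,0.0002],"twist":[0,0.25,0]},{"fingers":1,"delta_pos":[-0.0006,0.008,0],"twist":[0,0,0]},{"fingers":1,"delta_pos":[0.0010,-0.018,0],"twist":[0,0.05,0]}]'; python3 st.py;  python3 -m creep '[{"fingers":1,"delta_pos":[-0.0015,0.018,0],"twist":[0,0.05,0]}]'; python3 st.py; python3 -m creep '[{"fingers":1,"delta_pos":[0.001,-0.018,0],"twist":[0,0.05,0]}]'; python3 st.py;  python3 -m creep '[{"fingers":1,"delta_pos":[-0.0015,0.018,0],"twist":[0,0.05,0]}]'; python3 st.py
```

```text
time_s: 17.73
tcp_pos: [0.4716, -0.176, 0.1251]
tool_rot: [0.001, 0.999, 0.035, -0.0]
ft_force: [0.2, 2.6, 0.1]
width: 0.0131
17.725 [ 0.4716 -0.176   0.1251] z [-3.0e-04 -1.6e-03 -1.0e+00] yaw 4.04 F [0.19 2.61 0.13] T [ 0.457  0.02  -0.067] w 0.013061439892887348
time_s: 17.85
tcp_pos: [0.4708, -0.1598, 0.1251]
tool_rot: [0.002, 0.999, 0.034, 0.0]
ft_force: [0.3, -0.1, -2.1]
width: 0.0129
17.85 [ 0.4708 -0.1598  0.1251] z [ 1.0e-04 -3.7e-03 -1.0e+00] yaw 3.94 F [ 0.27 -0.14 -2.06] T [0.017 0.024 0.039] w 0.012947240534922645
time_s: 17.98
tcp_pos: [0.4712, -0.1756, 0.1251]
tool_rot: [0.001, 0.999, 0.035, -0.001]
ft_force: [-0.1, 1.1, -0.6]
width: 0.0132
17.975 [ 0.4712 -0.1756  0.1251] z [-0.0019 -0.0012 -1.    ] yaw 4.03 F [-0.12  1.06 -0.64] T [ 0.447 -0.016 -0.027] w 0.013193810678009055
time_s: 18.1
tcp_pos: [0.4703, -0.1591, 0.1251]
tool_rot: [0.001, 0.999, 0.034, -0.001]
ft_force: [-0.4, -1.6, -0.7]
width: 0.0129
18.1 [ 0.4703 -0.1591  0.1251] z [-0.0015 -0.003  -1.    ] yaw 3.93 F [-0.4  -1.59 -0.7 ] T [-0.004 -0.11  -0.016] w 0.012862960533881092
```

```bash
python3 -m creep '[{"fingers":1,"delta_pos":[0.0014,-0.019,0],"twist":[0.1,0,0]},{"fingers":1,"delta_pos":[-0.0018,0.024,0],"twist":[0.05,0,0]},{"fingers":1,"delta_pos":[0.0017,-0.024,0],"twist":[0.05,0,0]},{"fingers":1,"delta_pos":[-0.0018,0.024,0],"twist":[0,0,0]},{"fingers":1,"delta_pos":[0.0017,-0.024,0],"twist":[0,0,0]}]'; python3 st.py
python3 - <<'E'
from h import *
f,s=wristf(); im=f["img"][:,:,::-1]; cv2.imwrite("pics/w6.png",cv2.resize(im[80:300,100:420],None,fx=2.4,fy=2.4,interpolation=cv2.INTER_CUBIC))
E
```

```text
time_s: 18.73
tcp_pos: [0.4713, -0.1753, 0.1251]
tool_rot: [-0.001, 0.999, 0.036, -0.001]
ft_force: [0.8, 0.6, -0.7]
width: 0.013
18.725 [ 0.4713 -0.1753  0.1251] z [-0.0019  0.0027 -1.    ] yaw 4.12 F [ 0.76  0.56 -0.68] T [ 0.087 -0.06  -0.018] w 0.013047313165835635
```

View pics/w6.png

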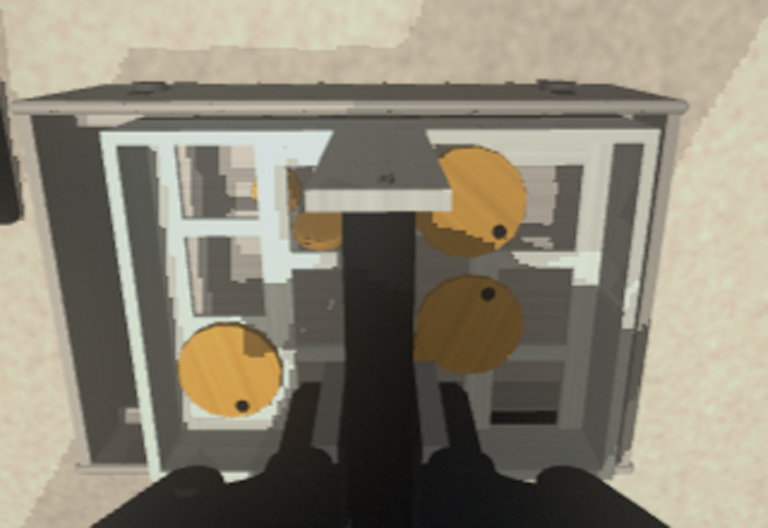

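```bash
python3 -m creep '[{"fingers":1,"delta_pos":[-0.0015,0.021,0],"twist":[-0.1,0.1,0]},{"fingers":1,"delta_pos":[0.0016,-0.023,0],"twist":[0,0,0]},{"fingers":1,"delta_pos":[-0.0017,0.024,0],"twist":[0,0,0]},{"fingers":1,"delta_pos":[0.0016,-0.024,0],"twist":[0,0,0]},{"fingers":1,"delta_pos":[-0.0017,0.024,0],"twist":[0,0,0]},{"fingers":1,"delta_pos":[0.0016,-0.024,0],"twist":[0,0,0]}]'; python3 st.py; python3 -m creep '[{"fingers":1,"delta_pos":[-0.0017,0.024,0],"twist":[0,0,0]}]';python3 st.py
python3 - <<'E'
from h import *
f,s=wristf(); im=f["img"][:,:,::-1]; cv2.imwrite("pics/w7.png",cv2.resize(im[80:300,100:420],None,fx=2.4,fy=2.4,interpolation=cv2.INTER_CUBIC))
f=optics.grab_frame("side"); im=f["img"][:,:,::-1]
cv2.imwrite("pics/s7.png",cv2.resize(im[110:210,270:370],None,fx=6,fy=6,interpolation=cv2.INTER_CUBIC))
E
```

```text
time_s: 19.52
tcp_pos: [0.4721, -0.1794, 0.1251]
tool_rot: [0.0, 0.999, 0.035, -0.001]
ft_force: [-1.2, 1.3, -0.1]
width: 0.0129
19.525 [ 0.4721 -0.1794  0.1251] z [-2.1e-03 -8.0e-04 -1.0e+00] yaw 3.98 F [-1.2   1.27 -0.12] T [ 0.413 -0.015  0.041] w 0.012870762863348555
time_s: 19.65
tcp_pos: [0.4712, -0.1575, 0.1251]
tool_rot: [0.001, 0.999, 0.033, -0.0]
ft_force: [0.4, -1.6, -1.1]
width: 0.0132
19.65 [ 0.4712 -0.1575  0.1251] z [-6.0e-04 -2.8e-03 -1.0e+00] yaw 3.83 F [ 0.41 -1.62 -1.14] T [-0.07  -0.035  0.046] w 0.013248266133269538
```

View pics/w7.png

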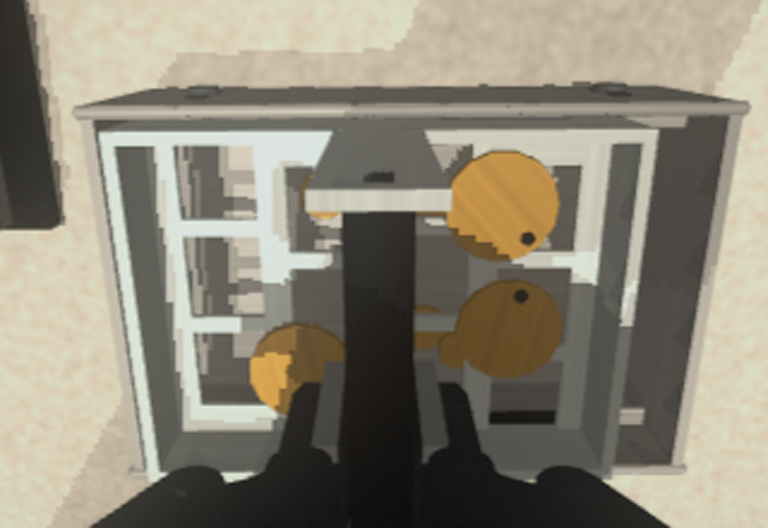

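View pics/s7.png

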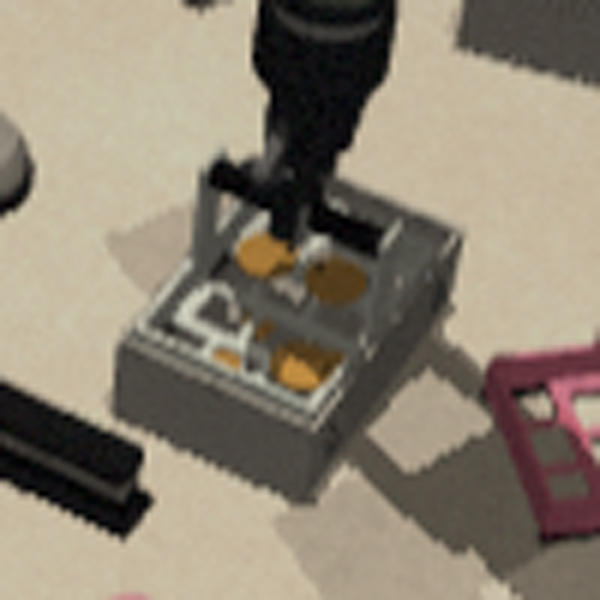

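The wrist view shows all three discs in the sieve. At least some coins show through the holes, at (318,200), (428,320) and (453,350). I'll shake some more, then check.

```bash
python3 -m creep '[{"fingers":1,"delta_pos":[0.0014,-0.022,0],"twist":[0.05,0,0.1]},{"fingers":1,"delta_pos":[-0.0017,0.024,0],"twist":[0.05,0,0]},{"fingers":1,"delta_pos":[0.0015,-0.024,0],"twist":[0,0,0]},{"fingers":1,"delta_pos":[-0.0017,0.024,0],"twist":[0,0,0]},{"fingers":1,"delta_pos":[0.0015,-0.024,0],"twist":[0,0,0]},{"fingers":1,"delta_pos":[-0.0017,0.024,0],"twist":[0,0,0]}]'; python3 st.py; python3 -m creep '[{"fingers":1,"delta_pos":[0.0016,-0.024,0],"twist":[0,0,0]},{"fingers":1,"delta_pos":[-0.0018,0.024,0],"twist":[0,0,0]},{"fingers":1,"delta_pos":[0.0016,-0.024,0],"twist":[0,0,0]},{"fingers":1,"delta_pos":[-0.0018,0.024,0],"twist":[0,0,0]},{"fingers":1,"delta_pos":[0.0008,-0.010,0],"twist":[0,0,0]},{"fingers":1,"delta_pos":[0,0,0],"twist":[0,0,0]}]';python3 st.py
python3 - <<'E'
from h import *
f,s=wristf(); im=f["img"][:,:,::-1]; cv2.imwrite("pics/w8.png",cv2.resize(cv2.convertScaleAbs(im[100:300,130:390],alpha=1.5),None,fx=3,fy=3,interpolation=cv2.INTER_CUBIC))
E
```

```text
time_s: 20.5
tcp_pos: [0.4706, -0.1549, 0.1251]
tool_rot: [0.0, 0.999, 0.036, -0.0]
ft_force: [0.1, -4.7, 3.8]
width: 0.0129
20.5 [ 0.4706 -0.1549  0.1251] z [-8.e-04 -7.e-04 -1.e+00] yaw 4.16 F [ 0.08 -4.71  3.75] T [-0.725 -0.066 -0.006] w 0.01286423916581304
time_s: 21.25
tcp_pos: [0.4712, -0.1654, 0.1251]
tool_rot: [0.001, 0.999, 0.038, -0.0]
ft_force: [0.4, -0.8, 0.0]
width: 0.0131
21.25 [ 0.4712 -0.1654  0.1251] z [-9.0e-04 -1.1e-03 -1.0e+00] yaw 4.31 F [ 0.37 -0.76  0.01] T [-0.276 -0.095 -0.002] w 0.013112545016317322
```

View pics/w8.png

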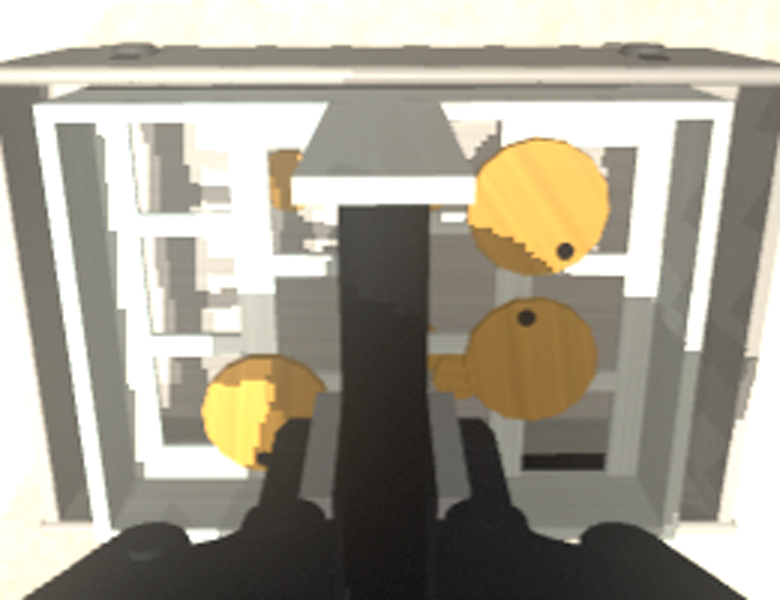

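```bash
python3 - <<'E'
from h import *
f,s=wristf(); im=f["img"][:,:,::-1]; cv2.imwrite("pics/w9.png",np.hstack([cv2.resize(cv2.convertScaleAbs(im[195:260,260:340],alpha=2.2),None,fx=7,fy=7,interpolation=cv2.INTER_CUBIC)]))
E
```

```text
(no output)
```

View pics/w9.png

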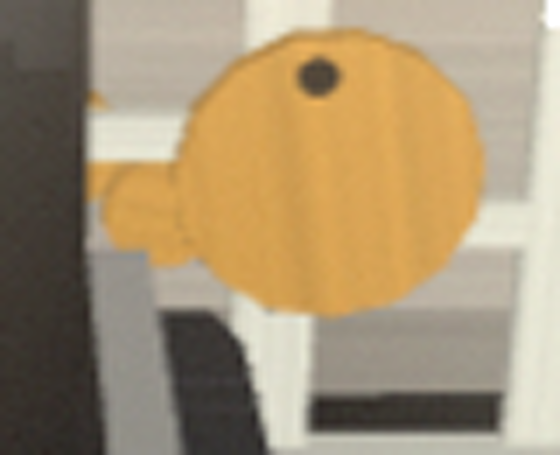

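```bash
python3 -m creep '[{"fingers":1,"delta_pos":[0,0,-0.0001],"twist":[0,0,0]},{"fingers":0.4,"delta_pos":[0,0,0],"twist":[0,0,0]},{"fingers":0.2,"delta_pos":[0,0,0],"twist":[0,0,0]},{"fingers":-0.5,"delta_pos":[0,0,0],"twist":[0,0,0]},{"fingers":-1,"delta_pos":[0,0,0],"twist":[0,0,0]},{"fingers":-1,"delta_pos":[0,0,0],"twist":[0,0,0]}]'; python3 st.py
```

```text
time_s: 22.1
tcp_pos: [0.4704, -0.1645, 0.1246]
tool_rot: [-0.0, 0.999, 0.037, -0.001]
ft_force: [0.1, -0.6, -0.9]
width: 0.0848
22.1 [ 0.4704 -0.1645  0.1246] z [-2.9e-03  7.0e-04 -1.0e+00] yaw 4.28 F [ 0.08 -0.64 -0.87] T [ 0.04  -0.061 -0.018] w 0.0847852487050124
```

```bash
python3 -m creep '[{"fingers":-1,"delta_pos":[0,0,0.015],"twist":[0,0,0]},{"fingers":-1,"delta_pos":[0,0,0.025],"twist":[0,0,0]},{"fingers":-1,"delta_pos":[0,0,0.03],"twist":[0,0,0]},{"fingers":-1,"delta_pos":[0,0.03,0.03],"twist":[0,0,0]},{"fingers":-1,"delta_pos":[-0.02,0.03,0],"twist":[0,0,0]},{"fingers":-1,"delta_pos":[-0.03,0,0],"twist":[0,0,0]},{"fingers":-1,"delta_pos":[0,0,0],"twist":[0,0,0]}]'; python3 st.py
python3 - <<'E'
from h import *
f,s=wristf(); im=f["img"][:,:,::-1]; cv2.imwrite("pics/w10f.png",im); cv2.imwrite("pics/w10.png",cv2.resize(cv2.convertScaleAbs(im[30:250,200:460],alpha=1.5),None,fx=3,fy=2.7,interpolation=cv2.INTER_CUBIC))
E
```

```text
time_s: 22.98
tcp_pos: [0.4208, -0.1032, 0.2347]
tool_rot: [0.001, 0.999, 0.037, 0.003]
ft_force: [0.8, 0.1, 0.2]
width: 0.0854
22.975 [ 0.4208 -0.1032  0.2347] z [ 5.9e-03 -9.0e-04 -1.0e+00] yaw 4.25 F [0.81 0.06 0.21] T [-0.01  -0.007 -0.023] w 0.08544845044586918
```

View pics/w10.png

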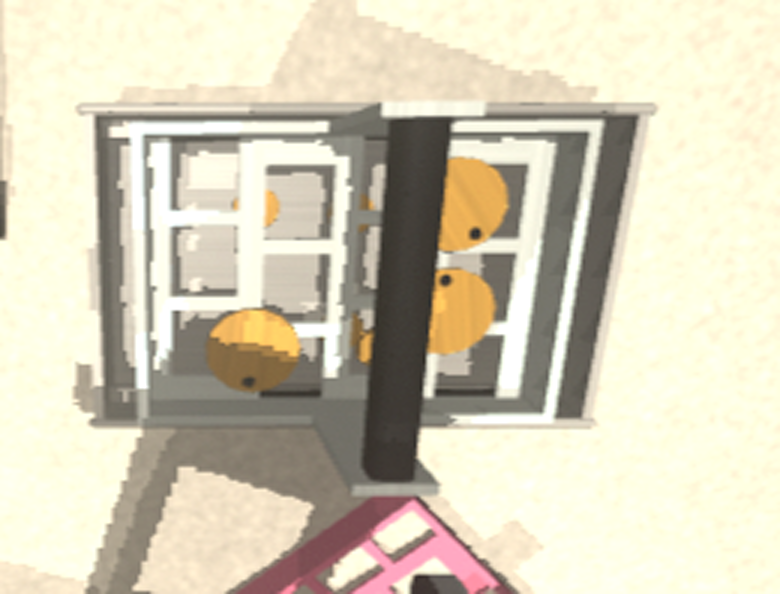

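```bash
python3 -m creep '[{"fingers":-1,"delta_pos":[0,-0.03,0],"twist":[0,0,0]},{"fingers":-1,"delta_pos":[0.01,-0.04,0],"twist":[0,0,0]},{"fingers":-1,"delta_pos":[0.01,-0.04,0],"twist":[0,0,0]},{"fingers":-1,"delta_pos":[0,-0.03,0],"twist":[0,0,0]},{"fingers":-1,"delta_pos":[0,0,0],"twist":[0,0,0]}]'; python3 st.py
python3 - <<'E'
from h import *
im0=cv2.imread("pics/w10f.png")
cv2.imwrite("pics/w10z.png",cv2.resize(cv2.convertScaleAbs(im0[90:180,270:350],alpha=1.5),None,fx=7,fy=6,interpolation=cv2.INTER_CUBIC))
f,s=wristf(); im=f["img"][:,:,::-1]; cv2.imwrite("pics/w11f.png",im); cv2.imwrite("pics/w11.png",cv2.resize(cv2.convertScaleAbs(im[30:250,60:320],alpha=1.5),None,fx=3,fy=2.7,interpolation=cv2.INTER_CUBIC))
E
```

```text
time_s: 23.65
tcp_pos: [0.4481, -0.25, 0.2369]
tool_rot: [0.002, 0.999, 0.037, 0.007]
ft_force: [-0.8, 0.5, -0.1]
width: 0.0855
23.65 [ 0.4481 -0.25    0.2369] z [ 0.0148 -0.0028 -0.9999] yaw 4.25 F [-0.79  0.46 -0.08] T [0.043 0.047 0.015] w 0.08550728186994051
```

View pics/w11.png

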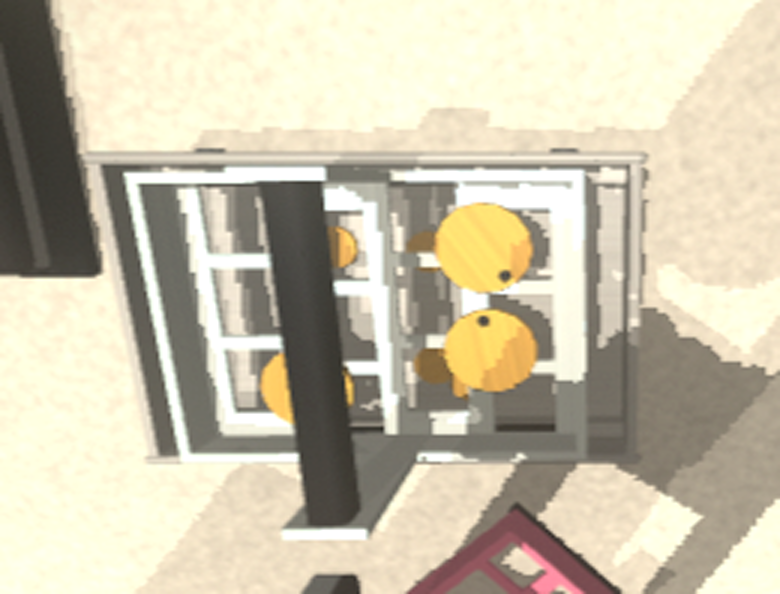

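View pics/w10z.png

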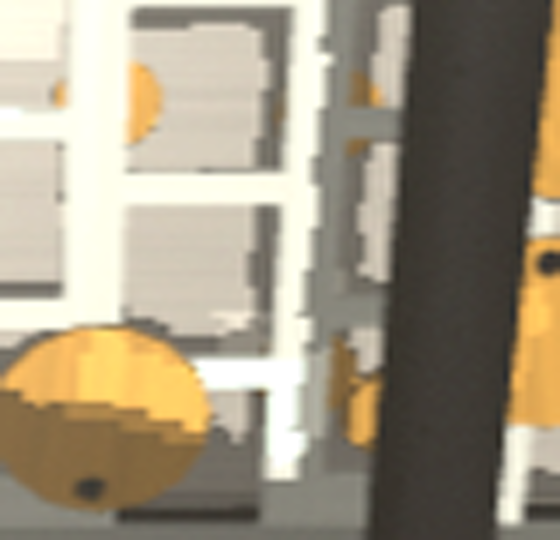

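```bash
python3 - <<'E'
from h import *
im=cv2.imread("pics/w11f.png")
cv2.imwrite("pics/w11z.png",cv2.resize(cv2.convertScaleAbs(im[95:195,160:250],alpha=2.2),None,fx=7,fy=6,interpolation=cv2.INTER_CUBIC))
E
```

```text
(no output)
```

View pics/w11z.png

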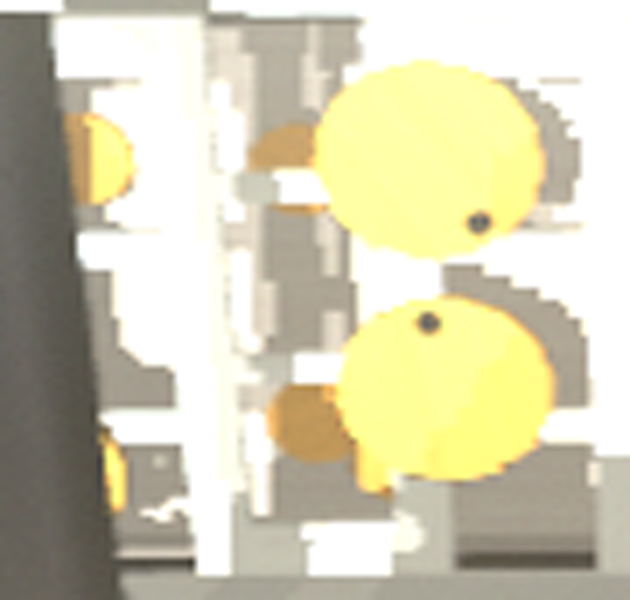

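```bash
python3 st.py; python3 - <<'E'
from h import *
f,s=wristf()
im=f["img"][:,:,::-1]; cv2.imwrite("pics/w12.png",cv2.resize(cv2.convertScaleAbs(im[130:210,180:270],alpha=1.6),None,fx=8,fy=7,interpolation=cv2.INTER_CUBIC))
for z in (.014,.02,.045,.06): print(z,plane(f,213,172,z))
E
```

```text
23.7 [ 0.448  -0.249   0.2368] z [ 0.0146 -0.0023 -0.9999] yaw 4.3 F [-0.46  0.23  0.26] T [ 0.037 -0.012  0.03 ] w 0.08535193323981179
0.014 [ 0.42861295 -0.18814512  0.014     ]
0.02 [ 0.43027699 -0.18902304  0.02      ]
0.045 [ 0.43721049 -0.19268102  0.045     ]
0.06 [ 0.44137059 -0.19487581  0.06      ]
```

View pics/w12.png

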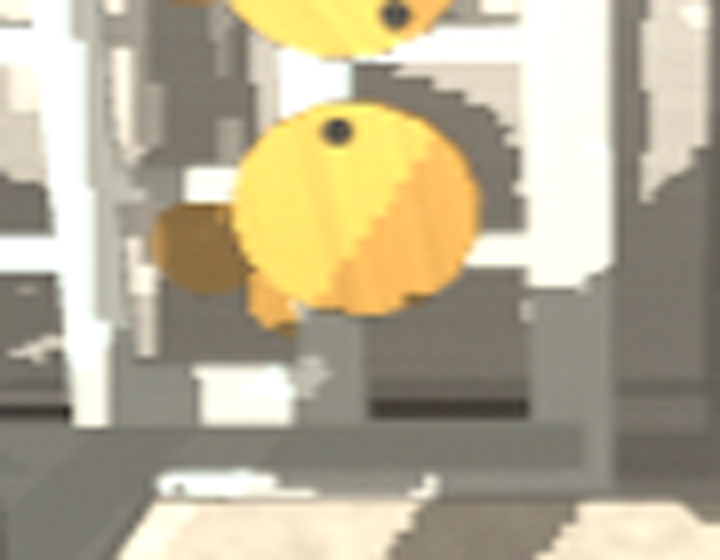

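```bash
python3 -m creep '[{"fingers":-1,"delta_pos":[-0.03,0.02,0],"twist":[0,0,0]},{"fingers":-1,"delta_pos":[-0.03,0.02,0],"twist":[0,0.4,0]},{"fingers":-1,"delta_pos":[-0.03,0.02,0],"twist":[0,0.4,0]},{"fingers":-1,"delta_pos":[-0.02,0.02,0],"twist":[0,0,0]},{"fingers":-1,"delta_pos":[0,0,0],"twist":[0,0,0]}]'; python3 st.py
python3 - <<'E'
from h import *
f,s=wristf(); im=f["img"][:,:,::-1]; cv2.imwrite("pics/w13f.png",im); cv2.imwrite("pics/w13.png",cv2.resize(im,None,fx=1.5,fy=1.5,interpolation=cv2.INTER_CUBIC))
E
```

```text
time_s: 24.38
tcp_pos: [0.3352, -0.1612, 0.2369]
tool_rot: [-0.0, 0.999, 0.041, 0.001]
ft_force: [0.5, 0.1, 0.0]
width: 0.0851
24.375 [ 0.3352 -0.1612  0.2369] z [ 1.3e-03  3.0e-04 -1.0e+00] yaw 4.67 F [0.45 0.1  0.01] T [ 0.031  0.01  -0.027] w 0.08509388752012756
```

View pics/w13.png

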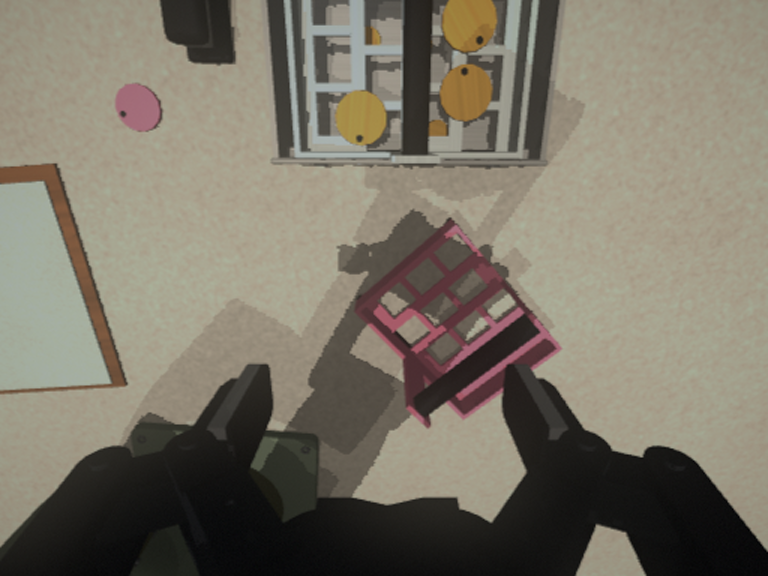

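```bash
python3 - <<'E'
from h import *
im=cv2.imread("pics/w13f.png")
cv2.imwrite("pics/w13z.png",cv2.resize(cv2.convertScaleAbs(im[35:110,230:350],alpha=1.5),None,fx=6.5,fy=7,interpolation=cv2.INTER_CUBIC))
E
```

```text
(no output)
```

View pics/w13z.png

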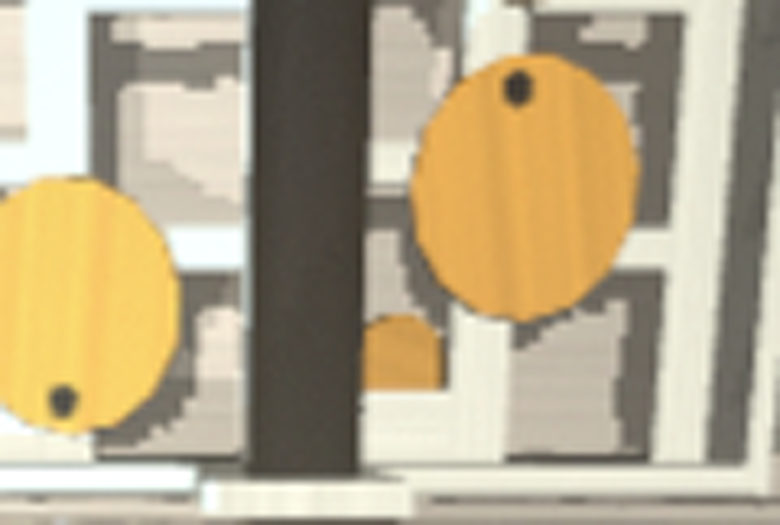

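All four coins are cut off by the screen's bars from these views, so they lie below it. One last side view to check the seating and that the box hasn't moved.

```bash
python3 - <<'E'
from h import *
f=optics.grab_frame("side"); im=f["img"][:,:,::-1]
cv2.imwrite("pics/s14.png",cv2.resize(im[130:200,280:355],None,fx=8,fy=8,interpolation=cv2.INTER_CUBIC))
E
python3 st.py
```

```text
24.475 [ 0.3369 -0.1627  0.2371] z [ 2.4e-03 -7.0e-04 -1.0e+00] yaw 4.63 F [-0.26 -0.95 -0.06] T [ 0.031 -0.044 -0.007] w 0.08554736445887529
```

View pics/s14.png

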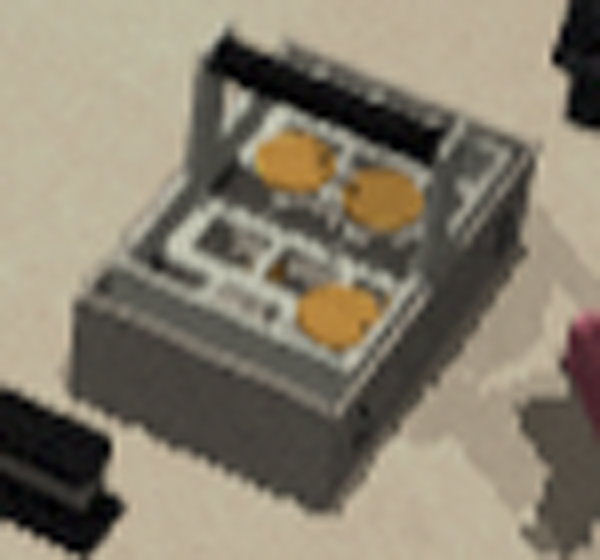

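The sieve sits level in the box with all three discs in it. The box corners at (80,297) and (537,148) are where they were before, and no coins are on top of the screen. Handing in.

```bash
python3 -c "
from bench import arm
print(arm.sign_off())"
```

```text
the job is handed in; nothing more can be done
None
```

I handed the job in at about 24.5 s of the 64 s allowed. No verdict is reported.

**What I did:** I gripped the sieve by the middle of its bar, carried it level over the stapler and lowered it into the box in roughly 1 mm steps. It touched the ledges about 2 mm below their middle setting. I shook it along the box about ±10 mm, with about 2–10 N on the ledges at the readings I took. Then I let go and backed off.

**Final checks:**
- **Sieve:** it sits level in the box with all three discs in it.
- **Coins:** all four show below the screen, cut off by its bars in the wrist views. Two of them overlap on the box floor and I only saw them partly, under a disc and the handle. I judged those by how the bars hide them and did not measure their height.
- **Box and bystanders:** the box corners are at the same pixels as before. The stapler beside it looks unmoved, and I moved nothing near the other things. I did not measure those others again.
- **Robot:** it is clear of everything, with the fingers open.

**Disagreements and drift:**
- **Box position:** the top and side cameras differed by about 8 mm along the box, so I aimed at the mean, which the wrist view supported.
- **First shake:** the arm drifted about 2 mm across the box. I corrected it, and no large forces showed at the readings taken.

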